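# Gauge a row of soap bars on the wire cutter

## Robot

A 6-joint arm with a two-finger parallel gripper is mounted at the origin on the work surface. World frame = base frame: x ahead of the robot, y to its left, z up, the work surface at z = 0. Lengths are in mm, angles in rad, forces in N, time in s.
With the tool pointing down it reaches from about 300 to 825 mm from the base axis. Payload 5.4 kg.
Tool frame: the origin (TCP) lies midway between the tips of the shut fingers; the grasp point (between the pads) lies 19 mm behind it (grip_point_offset is the distance from the TCP to the grasp point, in mm); z points along the fingers, x is the direction in which the jaws open and shut, and the axes are right-handed (so a half turn about z gives the same grasp; the last joint's range is limited). The gripper opens to 92 mm and grips with 3 to 60 N. Pads are 20 mm wide; open, the fingers measure 128 mm over their backs; the gripper's body (75 mm by 189 mm) begins 69 mm behind the grasp point.
Start: joints at [0.929, 0.158, 1.597, -0, 1.386, -0.21], TCP at [240.648, 522.202, 214.601] pointing down, gripper open.
Joint ranges: [-2.91, 2.91], [-0.94, 2.29], [0.18, 2.7], [-1.29, 4.43], [0.17, 2.64], [-3, 3]. Speed limits (rad/s): [2.57, 2.57, 3.14, 3.14, 3.14, 3.14].

## Interface

Orientations are given as a rotation vector (axis times angle).
In Python, from cell import * gives the robot as it stands.
- The arm moves only by the tool arm_command, never from a script. Its argument "motion" is a list of rows, each a list of 7 numbers: the finger opening in m, from 0 to 0.0919, then the shift along the tool's x, y, z in m, then the turn, a rotation vector about the tool's x, y, z in degrees. A call has 1 to 5 rows; each row is the pose to reach, as a shift and turn from the pose commanded when the call began, along the tool's axes at that moment; what a row does not reach only later rows make up. A row lasts 1/12 s, in which the tool goes at most 41.7 mm and 7.16 degrees, less where a joint would pass 70% of its speed; a pose out of reach is approached as far as the arm can. A call with a gripper value outside its range is refused whole. The fingers move at their own pace and stop on an object; the grip force is fixed at half the most. Time passes only in rows, so rows that repeat a pose let the fingers close. It gives the time, the measured TCP pose, the force and the opening at its end, in the units of the state.
- state(): the state, without advancing time (a new reading comes with each control period).
- capture(name): name is "side" or "top" or "wrist"; returns a dict with "img" (480x640x3 uint8, blue, green, red), "range_z" (480x640 float32, mm along the optical axis (not along the pixel's ray), 0 where there is no reading), "fx", "fy", "cx", "cy" (pixels), "distortion" ([k1, k2, p1, p2, k3] as OpenCV has them; the pictures are not rectified), "rvec" (rotation vector, rad) and "tvec" (3), from world to camera coordinates, as OpenCV has them; the wrist camera has in their place "hand_eye" (4x4, takes a point from camera to tool coordinates, whose origin is the TCP and whose axes are the tool frame's). Camera axes: x right, y down, z forward; pixel columns grow to the right and rows downward; lengths in mm; the calibration is good to about 2 mm. A picture is of the moment at which its call begins: read the wrist's pose just before it.
- hand_in(): hands the job in, once; it reports no verdict.
The state is a dict: "time": time; "qpos": joint angles; "dq": joint speeds; "joint_efforts": joint torques, N m; "tool_pos": TCP position; "eef_rot": TCP orientation; "ft_force": force on the tool from outside, world axes, zero at the start; "torque": the same for the moment, N m; "gripper_width": finger opening in mm.
Only numpy, scipy, OpenCV 4.12 (cv2) and the standard library are available. Lean on these libraries where they do the work, as an engineer would, in place of code of your own. Each camera call takes 0.05 s, during which the arm holds its last target. There are 200 camera calls.

## Task

Set the soap cutter up for halving the bars: swing the flip stop fully down, take every rectangular bar out of the curing tray and lay the bars flat, end to end with their long sides along the fence, in one row with the first bar touching the stop, each next bar tight against the one before, and all of them flush with the fence. With the whole row gauged against the lowered stop, swing the stop right up again, clear of the wires, without disturbing the row. Leave the round soaps in the tray and everything else on the bench where it is.

Things in the scene. Friction and masses are not known exactly. Their poses are not given: they have to be found in the camera images.
- gauge_corner (a point): the gauging corner on the soap cutter, where fence face, bed surface and the gauging face of the lowered flip stop meet, 20 mm above the table. x points square into the fence, away from the robot; y along the fence, past the stop; z up. The bed is on the -x side, level with this point; the row of bars runs from here in -y along the fence
- cutter: the fixed soap cutter; axes as gauge_corner, which lies at (30, 140, 20) mm. Bed 120 mm deep, bed and fence 420 mm long (y -210 to 210). Fence 25 mm thick, its top 20 mm above the bed, so bars stand 14 mm proud. Four black wire slots cross the bed 80 mm apart. The fixed wire harp lies folded flat behind the fence, under 42 mm high, out to x = 261 mm. Origin under it
- flip_stop (a joint): angle of the flip stop about the hinge pin on top of the fence: 0 = fully down (arm level over the bed, gauge foot reaching to 3 mm above the bed), 1.57 = upright, 1.9 = as far back as it goes; it starts up (1.55 to 1.85). A friction washer (0.1 N m) holds it wherever it is left: 1 to 3 N at the tab moves it
- stop_tab (a point): middle of the black finger tab at the free end of the stop's arm, to be pinched or pushed: 12 mm wide along the fence, 13 mm thick, free for 35 mm of the arm's length; moves with the stop. The gauge foot, a plate 12 mm thick under the arm between tab and hinge, covers the bed from the fence to 52 mm out when down; its face towards the bars is the gauging face
- stop_hinge (a point): point on the flip stop's hinge axis, 38 mm above the bed; the axis runs along gauge_corner's y. The tab's middle is 90 mm from it. With the stop down the tab is on the robot's side (gauge_corner's -x), 4 mm higher than the hinge; it swings up and over, away from the robot. A fixed bracket (26 mm high on the fence) carries the pin just past the stop in +y
- tray: wooden curing tray, fixed, 236 (x) x 366 (y) mm, floor 6 mm above the table, rim 22 mm and dividers 20 mm above the table; two rows (x) of three (y) compartments, each about 107 x 112 mm. Origin under its centre
- place1 (a point): where the middle of bar number 1 of a tight, flush row belongs, counted from the stop: over wire slot 1, 40 mm from the stop's gauging face, 23 mm out from the fence face and 17 mm above the bed; axes as gauge_corner
- place2 (a point): where the middle of bar number 2 of a tight, flush row belongs, counted from the stop: over wire slot 2, 120 mm from the stop's gauging face, 23 mm out from the fence face and 17 mm above the bed; axes as gauge_corner
- place3 (a point): where the middle of bar number 3 of a tight, flush row belongs, counted from the stop: over wire slot 3, 200 mm from the stop's gauging face, 23 mm out from the fence face and 17 mm above the bed; axes as gauge_corner
- place4 (a point): where the middle of bar number 4 of a tight, flush row belongs, counted from the stop: over wire slot 4, 280 mm from the stop's gauging face, 23 mm out from the fence face and 17 mm above the bed; axes as gauge_corner
- bar1: one of the two to four plain rectangular soap bars, 80 x 46 x 34 mm, about 0.11 to 0.17 kg, all alike; at the start it lies flat in a compartment of the tray. Origin at its centre; x along its 80 mm length, y along its 46 mm width, z along its 34 mm height. None if it is absent this time
- bar2: one of the two to four plain rectangular soap bars, 80 x 46 x 34 mm, about 0.11 to 0.17 kg, all alike; at the start it lies flat in a compartment of the tray. Origin at its centre; x along its 80 mm length, y along its 46 mm width, z along its 34 mm height. None if it is absent this time
- bar3: one of the two to four plain rectangular soap bars, 80 x 46 x 34 mm, about 0.11 to 0.17 kg, all alike; at the start it lies flat in a compartment of the tray. Origin at its centre; x along its 80 mm length, y along its 46 mm width, z along its 34 mm height. None if it is absent this time
- bar4: one of the two to four plain rectangular soap bars, 80 x 46 x 34 mm, about 0.11 to 0.17 kg, all alike; at the start it lies flat in a compartment of the tray. Origin at its centre; x along its 80 mm length, y along its 46 mm width, z along its 34 mm height. None if it is absent this time
- round1: round soap, 68 mm across and 34 mm high, of the same soap as the bars, in a compartment of the tray; it stays there. Origin at its centre
- round2: round soap, 68 mm across and 34 mm high, of the same soap as the bars, in a compartment of the tray; it stays there. Origin at its centre
- bench_brush: bench brush lying on the table near the robot, 200 mm long; bystander. Origin under its middle
- scraper: flat steel dough scraper with a wooden back, 85 x 110 mm, lying on the table to the left; bystander
- spray: white bottle, 64 mm across, 180 mm tall, beyond the tray; bystander. Origin under its centre
- jar: amber jar, 70 mm across, 90 mm tall, beyond the tray, to the right; bystander. Origin under its centre
- stamp: brass soap stamp with a turned wooden handle, 55 mm square, 85 mm tall, left of the cutter; bystander. Origin under its centre
- carton: small cardboard carton, 90 x 55 x 40 mm, near the robot, between tray and brush; bystander. Origin under its centre
There are look-alikes about, which are no part of the job. Leave any red look-alike of the bar2 alone.

How it is judged (in metres and radians):
On the way, in this order (a step that is already met when the one before it is completed fails the run):
1. the flip stop is swung fully down (value of joint flip_stop below 0.06 rad), for 0.2 s.
2. with the stop down, all bars lie in one tight row, the first against the stop, flush with the fence (value of joint flip_stop below 0.06 rad and (distance between bar1 and place1 below 0.006 m or distance between bar1 and place2 below 0.006 m or distance between bar1 and place3 below 0.006 m or distance between bar1 and place4 below 0.006 m) and (distance between bar2 and place1 below 0.006 m or distance between bar2 and place2 below 0.006 m or distance between bar2 and place3 below 0.006 m or distance between bar2 and place4 below 0.006 m) and (distance between bar3 and place1 below 0.006 m or distance between bar3 and place2 below 0.006 m or distance between bar3 and place3 below 0.006 m or distance between bar3 and place4 below 0.006 m) and (distance between bar4 and place1 below 0.006 m or distance between bar4 and place2 below 0.006 m or distance between bar4 and place3 below 0.006 m or distance between bar4 and place4 below 0.006 m) and distance between any of bar1, bar2, bar3, bar4 and place1 below 0.004 m and distance between any of bar1, bar2, bar3, bar4 and place2 below 0.006 m and (distance between any of bar1, bar2, bar3, bar4 and place3 below 0.006 m or distance between each of bar1, bar2, bar3, bar4 and place4 above 0.03 m) and x of each of bar1, bar2, bar3, bar4 in the frame of gauge_corner above -0.026 m and angle between the x axis of each of bar1, bar2, bar3, bar4 and the y axis of gauge_corner, either way round below 0.045 rad), for 0.3 s.
3. the flip stop is swung up again and the row is still in place (value of joint flip_stop above 1.4 rad and (distance between bar1 and place1 below 0.006 m or distance between bar1 and place2 below 0.006 m or distance between bar1 and place3 below 0.006 m or distance between bar1 and place4 below 0.006 m) and (distance between bar2 and place1 below 0.006 m or distance between bar2 and place2 below 0.006 m or distance between bar2 and place3 below 0.006 m or distance between bar2 and place4 below 0.006 m) and (distance between bar3 and place1 below 0.006 m or distance between bar3 and place2 below 0.006 m or distance between bar3 and place3 below 0.006 m or distance between bar3 and place4 below 0.006 m) and (distance between bar4 and place1 below 0.006 m or distance between bar4 and place2 below 0.006 m or distance between bar4 and place3 below 0.006 m or distance between bar4 and place4 below 0.006 m) and distance between any of bar1, bar2, bar3, bar4 and place1 below 0.004 m and distance between any of bar1, bar2, bar3, bar4 and place2 below 0.006 m and (distance between any of bar1, bar2, bar3, bar4 and place3 below 0.006 m or distance between each of bar1, bar2, bar3, bar4 and place4 above 0.03 m) and x of each of bar1, bar2, bar3, bar4 in the frame of gauge_corner above -0.026 m and angle between the x axis of each of bar1, bar2, bar3, bar4 and the y axis of gauge_corner, either way round below 0.045 rad), for 0.2 s.
At the end, for the whole second after the job is handed in: Stop up (over 1.4 rad). Every bar flat on the bed in one of the places counted from the stop, its middle within 6 mm of the place's point (4 mm for the first), no place skipped; within 3 mm of touching the fence and 0.045 rad of parallel to it. Bars at rest, round soaps in the tray (all of step 3 and linear speed of each of bar1, bar2, bar3, bar4 below 0.02 m/s and x of round1 in the frame of tray between -0.115 and 0.115 m and y of round1 in the frame of tray between -0.18 and 0.18 m and z of each of round1, round2 in the frame of tray below 0.045 m and x of round2 in the frame of tray between -0.115 and 0.115 m and y of round2 in the frame of tray between -0.18 and 0.18 m).
It fails at once if a bystander is pushed more than 4 cm from its place (distance of any of bench_brush, scraper, spray, jar, stamp, carton from where it was at the start of the episode above 0.04 m).
It fails at once if a round soap is lifted out of the tray (height (world z) of any of round1, round2 above 0.09 m).
Of bar1, bar2, bar3, bar4 only 2 to 4 are there at a start; the rules pass over those that are not, and their reading is None.
At some moment in a run one of bar1, bar2, bar3, bar4 may be knocked a few centimetres aside while the robot is not near it.
Once in a run the grip may slacken for a moment while it holds something.
It also fails if it takes over 210 s, if anything falls off the work surface, if the arm or the gripper's body presses on something with over 40 N, if the wrist force passes 120 N, or if a joint passes its speed limit or range.

## Working session

There is one attempt and no reset: what is moved stays moved. The work goes in short steps, Python scripts to look and compute and a tool call to move; the robot and the scene stay as the last step left them, time stands still between calls to the robot, and variables do not carry over. Pictures are saved under pics/ and viewed, about 12 in all and at most 16, crops included, and the job is handed in when it is done.

Besides the shell and the picture viewer there is one more tool, called after "Request:" as a command line: name --pt "numbers of a row" for each row, then --argument value for the rest. arm_command: Moves the arm, as the interface text tells. Its arguments: {"type":"object","properties":{"motion":{"type":"array"}},"required":["motion"]}

```bash
mkdir -p pics; ls; cat > h.py <<'E'
from cell import *
import numpy as np, cv2, pickle
from scipy.spatial.transform import Rotation as R
def snap(name, png=None):
    s=state(); c=capture(name)
    c['T']=np.eye(4)
    if 'hand_eye' in c:
        T=np.eye(4);T[:3,:3]=R.from_rotvec(s['eef_rot']).as_matrix();T[:3,3]=s['tool_pos']
        c['T']=T@np.array(c['hand_eye'])
    else:
        M=cv2.Rodrigues(np.array(c['rvec'],float))[0]
        c['T'][:3,:3]=M.T; c['T'][:3,3]=-M.T@np.array(c['tvec'],float).ravel()
    c['K']=np.array([[c['fx'],0,c['cx']],[0,c['fy'],c['cy']],[0,0,1.]]); c['D']=np.array(c['distortion'],float)
    if png: cv2.imwrite('pics/'+png,c['img'])
    return c
def rays(c,px):
    n=cv2.undistortPoints(np.array(px,float).reshape(-1,1,2),c['K'],c['D']).reshape(-1,2)
    return np.c_[n,np.ones(len(n))]
def plane(c,px,z):   # ray onto world z
    d=rays(c,px)@c['T'][:3,:3].T; o=c['T'][:3,3]
    return o+d*((z-o[2])/d[:,2])[:,None]
def depth(c,px):
    px=np.array(px); r=c['range_z'][px[:,1].astype(int),px[:,0].astype(int)]
    return (rays(c,px)*r[:,None])@c['T'][:3,:3].T+c['T'][:3,3]
def cloud(c):
    v,u=np.mgrid[0:480,0:640]; P=depth(c,np.c_[u.ravel(),v.ravel()]).reshape(480,640,3)
    P[c['range_z']==0]=np.nan; return P
E
python3 - <<'E'
from h import *
s=state(); print(s)
for n in('top','side','wrist'):
    c=snap(n,n+'0.png'); print(n,c['T'].round(3).tolist(),c['fx'])
    pickle.dump(c,open(n+'0.pkl','wb'))
E
```

```text
pics
{'time': 0.0, 'qpos': array([ 9.28907804e-01,  1.59049591e-01,  1.59821793e+00,  1.69460179e-05,
        1.38622719e+00, -2.10123651e-01]), 'dq': array([ 6.69737838e-04,  4.36247964e-05, -1.31988855e-03,  8.25111433e-04,
       -3.94822650e-05, -6.75512789e-04]), 'joint_efforts': array([-5.54571870e-04, -3.85550094e+01, -3.22114956e+01,  7.00454134e-02,
        3.74821038e-02, -1.66474501e-04]), 'tool_pos': array([240.26306048, 521.70244901, 213.62580076]), 'eef_rot': array([ 2.64518194,  1.6936659 , -0.00280548]), 'ft_force': array([-0.03060614, -0.47033598, -0.10597992]), 'torque': array([ 0.01908266,  0.04018179, -0.02169159]), 'gripper_width': 91.8836523767478}
top [[0.032, -0.978, 0.204, 227.001], [-0.999, -0.032, 0.006, 26.239], [0.001, -0.204, -0.979, 1284.961], [0.0, 0.0, 0.0, 1.0]] 460.32807863904907
side [[0.838, -0.337, 0.429, -234.523], [-0.545, -0.532, 0.648, -1063.501], [0.009, -0.777, -0.63, 1145.581], [0.0, 0.0, 0.0, 1.0]] 619.1437732131723
wrist [[0.418, 0.881, 0.22, 177.616], [0.908, -0.405, -0.104, 550.064], [-0.002, 0.243, -0.97, 384.759], [0.0, 0.0, 0.0, 1.0]] 333.47718086542886
```

View pics/top0.png

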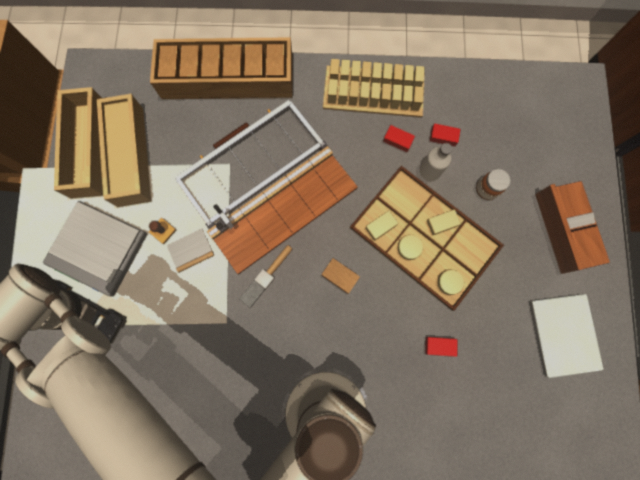

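View pics/side0.png

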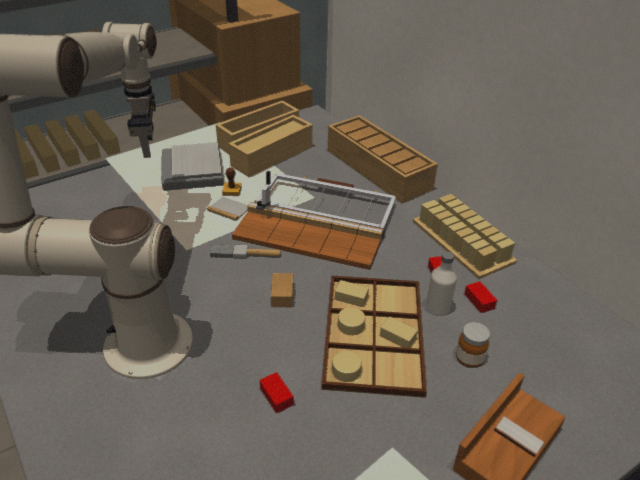

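Top view: two pale rectangular bars are in the tray at (382,224) and (444,221), with round soaps at (411,246) and (451,282). Three look-alike groups are no part of the job:
- Red blocks at (399,138), (446,134) and (443,347).
- Small soaps on the rack at (375,85).
- The carton at (341,276).

The stop is upright at (222,214), at the cutter's left end. The side view agrees, with bars at (351,293) and (398,332).

```bash
cat >> h.py <<'E'
def soap(c):
    h=cv2.cvtColor(cv2.GaussianBlur(c['img'],(3,3),0),cv2.COLOR_BGR2HSV); return h
E
python3 - <<'E'
from h import *
t=pickle.load(open('top0.pkl','rb')); s=pickle.load(open('side0.pkl','rb'))
for c,n,pts in((t,'top',[(382,224),(444,221),(411,246),(451,282),(404,205),(300,213),(320,168),(222,212)]),(s,'side',[(351,293),(398,332),(351,320),(347,365),(396,297),(310,236),(267,190)])):
    h=soap(c)
    for p,P in zip(pts,depth(c,pts)): print(n,p,P.round(0),h[p[1],p[0]])
# bars by height mask
for c,n in((t,'top'),(s,'side')):
    P=cloud(c); h=soap(c)
    m=((P[...,2]>31)&(P[...,2]<50)&(h[...,0]>20)&(h[...,0]<35)&(h[...,1]>50)&(P[...,0]>300)&(P[...,0]<750)&(P[...,1]<0)).astype(np.uint8)
    for k in cv2.findContours(m,0,2)[0]:
        if cv2.contourArea(k)<60: continue
        q=P[...,:2][cv2.drawContours(m*0,[k],-1,1,-1)>0]; q=q[~np.isnan(q).any(1)]
        b=cv2.minAreaRect(q.astype(np.float32)); z=np.nanmedian(P[...,2][cv2.drawContours(m*0,[k],-1,1,-1)>0])
        print(n,np.round(b[0]),np.round(b[1]),round(b[2],1),'z',z.round(1),'px',k.mean((0,1)).round())
# cutter corners by ray onto bed
print(plane(t,[(238,272),(357,185)],20).round(0), plane(t,[(209,232),(330,152)],40).round(0))
E
```

```text
top (382, 224) [ 506. -143.   38.] [ 28  84 203]
top (444, 221) [ 520. -315.   41.] [ 26  92 203]
top (411, 246) [ 446. -222.   42.] [ 28  84 204]
top (451, 282) [ 351. -330.   40.] [ 29  83 202]
top (404, 205) [ 571. -210.    6.] [ 23 107 202]
top (300, 213) [535.  87.  20.] [ 11 171 163]
top (320, 168) [670.  35.  20.] [ 11 168 165]
top (222, 212) [506. 286. 120.] [ 20  16 145]
side (351, 293) [ 498. -150.   34.] [ 22 107 179]
side (398, 332) [ 508. -328.   43.] [ 22 108 180]
side (351, 320) [ 438. -232.   39.] [ 22 107 181]
side (347, 365) [ 347. -342.   39.] [ 22 106 181]
side (396, 297) [ 609. -202.    4.] [ 19 120 181]
side (310, 236) [548. 122.  19.] [ 13 172 139]
side (267, 190) [493. 272. 115.] [12 17 77]
top [ 353. -331.] [66. 66.] 47.1 z 39.7 px [452. 281.]
top [ 446. -222.] [66. 66.] 46.3 z 39.4 px [411. 246.]
top [ 506. -143.] [46. 81.] 35.9 z 39.4 px [381. 225.]
top [ 521. -314.] [46. 81.] 21.8 z 39.6 px [443. 221.]
side [ 351. -334.] [68. 62.] 53.0 z 39.0 px [347. 365.]
side [ 519. -319.] [51. 80.] 22.7 z 38.7 px [400. 332.]
side [ 445. -223.] [68. 67.] 7.1 z 39.0 px [351. 319.]
side [ 504. -144.] [52. 80.] 35.4 z 38.8 px [352. 291.]
[[362. 251.  20.]
 [622. -73.  20.]] [[468. 335.  40.]
 [712.   7.  40.]]
```

View pics/wrist0.png

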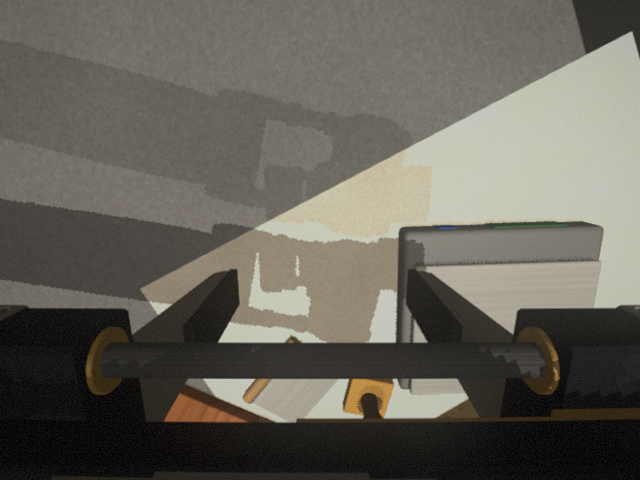

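```bash
cat >> h.py <<'E'
def cutter(c,show=True):
    P=cloud(c); h=soap(c); ok=(P[...,0]>330)&(P[...,0]<760)&(P[...,1]>-120)&(P[...,1]<380)
    bed=ok&(P[...,2]>13)&(P[...,2]<27)&(h[...,1]>125)&(h[...,0]<18)
    n,l,st,_=cv2.connectedComponentsWithStats(cv2.morphologyEx(bed.astype(np.uint8),3,np.ones((7,7))))
    k=1+np.argmax(st[1:,4]); q=P[l==k]; q=q[np.isfinite(q).all(1)]
    return P,h,q
E
python3 - <<'E'
from h import *
for n in('top','side'):
    c=pickle.load(open(n+'0.pkl','rb')); P,h,q=cutter(c)
    b=cv2.minAreaRect(q[:,:2].astype(np.float32)); print(n,b,np.median(q[:,2]))
    bx=cv2.boxPoints(b).round(0).tolist(); print(bx)
    w,hh=b[1]; a=np.radians(b[2]+(90 if hh<w else 0)); ex=np.array([np.cos(a),np.sin(a)]); 
    if ex[0]<0: ex=-ex
    ey=np.array([-ex[1],ex[0]]); cen=np.array(b[0]); g=cen+60*ex+140*ey
    print('yaw',np.degrees(np.arctan2(ex[1],ex[0])),'g',g)
    # edges in that frame
    L=(P[...,:2]-g)@np.c_[ex,ey]; 
    for y in(-300,-200,-100,-40):
        m=(abs(L[...,1]-y)<12)&(L[...,0]>-140)&(L[...,0]<60); z=P[...,2][m]; x=L[...,0][m]
        f=(z>36)&(z<45); bb=(z>15)&(z<24); print(y,'fence top x',np.round([x[f].min(),x[f].max()],1) if f.any() else None,'bed',np.round([x[bb].min(),x[bb].max()],1))
    m=(P[...,2]>60)&(abs(L[...,1])<60)&(abs(L[...,0])<120); print('stop',np.c_[L[m],P[m][:,2]].round(0)[::12].tolist())
E
```

```text
top ((515.8297729492188, 111.39041137695312), (173.51962280273438, 417.70758056640625), 38.67544174194336) 19.341948266004692
[[318.0, 220.0], [579.0, -106.0], [714.0, 3.0], [453.0, 329.0]]
yaw 38.67544174194336 g [475.18454022 258.18266273]
-300 fence top x [23.6 49.3] bed [-96.   25.6]
-200 fence top x [22.9 50.5] bed [-95.3  25.9]
-100 fence top x [24.  49.4] bed [-124.4   25.6]
-40 fence top x [24.3 50.2] bed [-139.7   26.1]
stop [[56.0, 3.0, 162.0], [48.0, 0.0, 160.0], [47.0, -0.0, 140.0], [43.0, 3.0, 139.0], [38.0, -0.0, 126.0], [43.0, -1.0, 88.0], [25.0, -0.0, 125.0], [20.0, 1.0, 122.0], [33.0, -1.0, 62.0], [43.0, 22.0, 61.0], [36.0, 19.0, 65.0], [28.0, 14.0, 69.0], [8.0, 8.0, 111.0], [7.0, -1.0, 81.0]]
side ((514.04638671875, 118.12742614746094), (185.5036163330078, 435.73333740234375), 39.09751510620117) 19.219389280932205
[[305.0, 229.0], [579.0, -109.0], [723.0, 8.0], [449.0, 346.0]]
yaw 39.09751510620117 g [472.32091122 264.61628134]
-300 fence top x [15.1 57.4] bed [-103.3   28.7]
-200 fence top x [15.  54.1] bed [-102.3   30.5]
-100 fence top x [16.4 55.7] bed [-134.    30.3]
-40 fence top x [15.9 59.6] bed [-139.5   30.7]
stop [[47.0, 1.0, 164.0], [44.0, -7.0, 160.0], [46.0, 4.0, 146.0], [38.0, -5.0, 146.0], [58.0, -3.0, 126.0], [45.0, 1.0, 123.0], [28.0, 1.0, 123.0], [19.0, 4.0, 121.0], [21.0, -8.0, 119.0], [8.0, 0.0, 118.0], [23.0, -6.0, 107.0], [10.0, 1.0, 106.0], [16.0, -9.0, 101.0], [9.0, 1.0, 96.0], [27.0, -4.0, 81.0], [5.0, 0.0, 88.0], [33.0, -4.0, 66.0], [1.0, -1.0, 80.0]]
```

```bash
cat >> h.py <<'E'
def tgt(p,yaw,n=0):
    s=state(); M=R.from_rotvec(s['eef_rot']); d=np.array(p,float)-s['tool_pos']
    W=R.from_euler('z',yaw,degrees=True)*R.from_euler('x',180,degrees=True)
    print('shift mm',M.inv().apply(d).round(1),'turn deg',np.degrees((M.inv()*W).as_rotvec()).round(2),'| pos',s['tool_pos'].round(1),'yaw',np.degrees(np.arctan2(*M.as_matrix()[[1,0],[0,0]])).round(2),'t',round(s['time'],1),'grip',round(s['gripper_width'],1),'F',s['ft_force'].round(1))
E
python3 -c "
from h import *
tgt((578,264,270),128.7)"
```

```text
shift mm [-92.9 414.5 -56.2] turn deg [-6.000e-02  6.000e-02 -6.344e+01] | pos [240.4 521.8 213.9] yaw 65.26 t 0.1 grip 91.8 F [ 0.7 -0.4  0.9]
```

Request:
arm_command --pt "0.0919 0 0 -0.04 0 0 -7" --pt "0.0919 -0.01 0.035 -0.056 0 0 -14" --pt "0.0919 -0.02 0.07 -0.056 0 0 -21" --pt "0.0919 -0.03 0.11 -0.056 0 0 -28" --pt "0.0919 -0.04 0.15 -0.056 0 0 -35"

```text
time: 0.57
tool_pos: [354.7, 427.3, 270.9]
eef_rot: [2.032, 2.396, 0.001]
ft_force: [0.7, 0.6, -0.5]
gripper_width: 91.9
```

```bash
python3 -c "
from h import *
tgt((578,264,270),128.7)"
```

```text
shift mm [-197.6  193.6    1. ] turn deg [ 4.000e-02 -1.000e-02 -2.931e+01] | pos [354.7 427.3 270.9] yaw 99.39 t 0.6 grip 91.9 F [ 0.7  0.6 -0.5]
```

Request:
arm_command --pt "0 -0.028 0.028 0 0 0 -6" --pt "0 -0.056 0.055 0 0 0 -12" --pt "0 -0.084 0.083 0 0 0 -18" --pt "0 -0.112 0.11 0 0 0 -24" --pt "0 -0.14 0.137 0 0 0 -29.3"

```text
time: 0.98
tool_pos: [512.3, 309.9, 270.3]
eef_rot: [-1.363, -2.83, 0.0]
ft_force: [0.4, -0.3, -0.2]
gripper_width: 60.8
```

Request:
arm_command --pt "0 -0.014 0.028 0 0 0 0" --pt "0 -0.028 0.056 0 0 0 0" --pt "0 -0.028 0.056 0 0 0 0" --pt "0 -0.028 0.056 0 0 0 0"

```text
time: 1.32
tool_pos: [572.8, 323.7, 268.6]
eef_rot: [-1.37, -2.825, 0.003]
ft_force: [-0.3, 0.6, 0.2]
gripper_width: 34.2
```

```bash
python3 -c "
from h import *
tgt((578,264,270),128.7)
c=snap('wrist','w1.png'); pickle.dump(c,open('w1.pkl','wb'))"
```

```text
shift mm [-50.1 -32.9  -1.3] turn deg [-0.17 -0.07 -0.45] | pos [572.8 323.7 268.6] yaw 128.25 t 1.3 grip 34.2 F [-0.3  0.6  0.2]
```

View pics/w1.png

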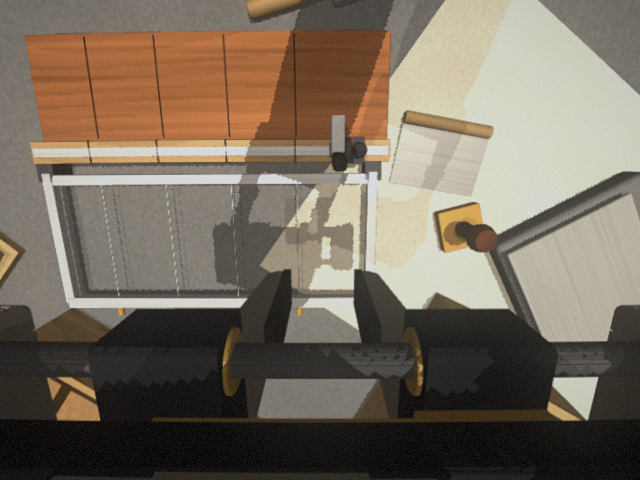

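The wrist view shows the bed, with front corners at about (26,37) and (390,30). The upright stop has its foot at (338,135) and its black tab at (340,162). The stamp is at (465,235).

```bash
python3 - <<'E'
from h import *
c=pickle.load(open('w1.pkl','rb')); P=cloud(c); h=soap(c)
m=((P[...,2]>14)&(P[...,2]<26)&(h[...,1]>125)&(h[...,0]<18)); m[:, :15]=0; m[175:]=0
m=cv2.morphologyEx(m.astype(np.uint8),2,np.ones((5,5))); m=cv2.morphologyEx(m,3,np.ones((9,9)))
k=max(cv2.findContours(m,0,2)[0],key=cv2.contourArea)
q=plane(c,k.reshape(-1,2),20)[:,:2].astype(np.float32); b=cv2.minAreaRect(q); print(b, np.nanmedian(P[...,2][m>0]))
# line fits: front edge, end
y0=38.7; 
def fr(y): ex=np.array([np.cos(np.radians(y)),np.sin(np.radians(y))]); return np.c_[ex,[-ex[1],ex[0]]]
F=fr(y0); g0=np.array([494.3,273.5])
for it in range(2):
    L=(P[...,:2]-g0)@F
    rows=[]
    for y in range(-260,-10,10):
        s=(abs(L[...,1]-y)<5)&(L[...,0]>-25)&(L[...,0]<20)
        top=s&(P[...,2]>36)&(P[...,2]<45); rows.append((y,np.percentile(L[...,0][top],3), ))
    a=np.array(rows); f=np.polyfit(a[:,0],a[:,1],1); res=a[:,1]-np.polyval(f,a[:,0]); print('fence front top edge',f,res.std())
    y0+=-np.degrees(f[0]); F=fr(y0)
    L=(P[...,:2]-g0)@F; s=(L[...,0]>-110)&(L[...,0]<-15)&(P[...,2]>15)&(P[...,2]<25)&(m>0)
    for x in(-100,-80,-60,-40): 
        t=s&(abs(L[...,0]-x)<6); print(x,L[...,1][t].min(),L[...,1][t].max())
    print(y0,'front',[np.nanmin(L[...,0][s&(abs(L[...,1]-y)<8)]) for y in(-250,-150,-50,30)])
# stop
s=(P[...,2]>48)&(abs(L[...,1])<50)&(abs(L[...,0])<90)
for z in range(50,175,10):
    t=s&(abs(P[...,2]-z)<5)
    if t.sum()>3: print(z,t.sum(),np.percentile(L[t],[3,97],axis=0).round(1).tolist())
E
```

```text
((536.201904296875, 126.93252563476562), (118.1382064819336, 418.2587890625), 38.39755630493164) 20.922506982027897
fence front top edge [0.00799267 3.0190317 ] 0.27321022308117804
-100 -349.7147900728338 67.6113035941077
-80 -350.1526240608789 67.22369275597904
-60 -349.93191880510784 67.04693082768561
-40 -350.0531860902299 66.69920125265534
38.24205363414697 front [np.float64(-109.76507909862578), np.float64(-109.8252822717018), np.float64(-109.99203745678393), np.float64(-109.94637299148255)]
fence front top edge [1.06965955e-05 3.01848473e+00] 0.27337422125867994
-100 -349.71580033254736 67.61028768243226
-80 -350.15351024368147 67.22289323068883
-60 -349.9326187994602 67.04633731077168
-40 -350.0536248437246 66.69880810942328
38.24144076437072 front [np.float64(-109.76232287305574), np.float64(-109.82361856818801), np.float64(-109.9915543335621), np.float64(-109.94663894564209)]
50 42 [[6.2, 24.6], [23.0, 41.0]]
60 175 [[7.1, 4.4], [21.9, 39.6]]
70 139 [[4.5, -0.4], [24.2, 22.5]]
110 45 [[-13.1, -0.6], [21.2, 1.1]]
120 274 [[-9.7, 0.0], [17.1, 11.0]]
130 221 [[-13.8, -0.1], [18.1, 10.6]]
140 19 [[19.2, -0.4], [27.6, 9.0]]
150 15 [[20.1, -0.5], [28.6, 9.5]]
160 234 [[21.1, -0.1], [33.8, 11.3]]
```

```bash
python3 - <<'E'
from h import *
c=pickle.load(open('w1.pkl','rb')); P=cloud(c)
a=np.radians(38.24);F=np.c_[[np.cos(a),np.sin(a)],[-np.sin(a),np.cos(a)]];g0=np.array([494.3,273.5])
L=(P[...,:2]-g0)@F
for u in(270,200):
    for v in list(range(29,36))+list(range(130,170,2)): print(u,v,L[v,u].round(1),P[v,u,2].round(1),c['img'][v,u])
for n in('top',):
    c=pickle.load(open(n+'0.pkl','rb')); P=cloud(c); L=(P[...,:2]-g0)@F
    for y in(-60,-160,-260):
        t=(abs(L[...,1]-y)<4)&(L[...,0]>-130)&(L[...,0]<60); o=np.argsort(L[...,0][t]); print(np.c_[L[...,0][t],P[...,2][t]][o].round(0).astype(int)[::2].tolist())
E
```

```text
270 29 [-124.5  -70.1] 2.8 [111 121 129]
270 30 [-117.7  -67.7] 20.0 [ 90 116 148]
270 31 [-116.5  -67.7] 20.4 [ 70 114 176]
270 32 [-115.4  -67.7] 20.8 [ 66 111 183]
270 33 [-114.4  -67.8] 20.5 [ 67 113 184]
270 34 [-113.3  -67.8] 20.8 [ 66 115 182]
270 35 [-112.   -67.7] 21.5 [ 70 115 186]
270 130 [ -9.4 -71.2] 21.7 [ 44  74 119]
270 132 [ -7.1 -71.3] 21.3 [ 49  80 124]
270 134 [ -4.9 -71.5] 20.5 [ 49  77 118]
270 136 [ -2.5 -71.4] 21.6 [ 46  75 114]
270 138 [ -0.2 -71.4] 22.4 [ 42  67 104]
270 140 [  3.2 -68.5] 42.5 [ 79 114 141]
270 142 [  5.4 -68.5] 42.6 [ 74 110 140]
270 144 [  7.6 -68.8] 41.4 [ 72 108 136]
270 146 [  9.8 -68.7] 42.6 [104 122 139]
270 148 [ 12. -69.] 41.1 [141 148 156]
270 150 [ 14.2 -69. ] 41.7 [138 146 154]
270 152 [ 16.4 -69.3] 40.2 [133 141 150]
270 154 [ 18.7 -68.9] 43.8 [138 147 154]
270 156 [ 21.  -69.3] 41.1 [ 64  96 121]
270 158 [ 23.2 -69.6] 40.2 [ 64  96 123]
270 160 [ 25.5 -69.5] 40.7 [ 69 103 130]
270 162 [ 28.1 -75.7] 0.7 [69 75 85]
270 164 [ 30.6 -75.9] 0.0 [73 81 85]
270 166 [ 33.1 -75.8] 1.3 [75 84 87]
270 168 [ 35.6 -75.8] 1.8 [78 84 90]
200 2
[... 3388 characters left out ...]
], [-87, 19], [-85, 15], [-83, 15], [-81, 20], [-79, 20], [-77, 17], [-75, 21], [-73, 19], [-72, 17], [-71, 19], [-69, 17], [-66, 18], [-62, 17], [-60, 20], [-59, 19], [-57, 21], [-54, 20], [-53, 22], [-49, 21], [-48, 20], [-45, 18], [-44, 16], [-42, 25], [-39, 19], [-36, 16], [-35, 19], [-32, 25], [-29, 19], [-27, 22], [-26, 21], [-23, 19], [-20, 23], [-20, 24], [-17, 17], [-15, 25], [-12, 21], [-9, 17], [-8, 21], [-5, 19], [-3, 19], [-1, 17], [2, 15], [2, 30], [3, 40], [3, 35], [3, 32], [4, 41], [7, 37], [9, 36], [13, 36], [15, 37], [17, 37], [19, 36], [21, 38], [24, 36], [26, 39], [41, -1], [41, 29], [42, 30], [43, -1], [44, 34], [45, 35], [47, -6], [48, -1], [50, 28], [51, 29], [53, 32]]
```

```bash
cat >> h.py <<'E'
YAW=38.3; G0=np.array([495.8,274.0,20.]); G=R.from_euler('z',YAW,degrees=True).as_matrix()
def gw(p): return G0+G@(np.array(p,float)-[0,0,20])   # gauge x,y, table z -> world
def wg(P): return (np.asarray(P)-G0)@G+[0,0,20]
def gt(p,yaw):  # yaw relative to gauge frame
    print('gauge',wg(state()['tool_pos']).round(1),end=' '); tgt(gw(p),YAW+yaw)
E
python3 -c "
from h import *
gt((55,6,143),90)"
```

```text
gauge [ 90.8  -7.9 269.6] shift mm [ 13.8 -35.6 126.7] turn deg [-0.11 -0.05  0.  ] | pos [572.  324.1 269.6] yaw 128.3 t 1.4 grip 30.0 F [-0.3  0.  -1. ]
```

Request:
arm_command --pt "0 0.014 -0.035 0.0 0 0 0" --pt "0 0.014 -0.0356 0.04 0 0 0" --pt "0 0.014 -0.0356 0.08 0 0 0" --pt "0 0.014 -0.0356 0.11 0 0 0" --pt "0 0.014 -0.0356 0.127 0 0 0"

```text
time: 1.78
tool_pos: [531.9, 312.7, 140.0]
eef_rot: [-1.366, -2.825, 0.006]
ft_force: [-0.6, -0.0, -0.4]
gripper_width: 0.5
```

Request:
arm_command --pt "0 0 0 0 0 0 0" --pt "0 0 0 0 0 0 0"

```text
time: 1.95
tool_pos: [534.4, 313.3, 143.8]
eef_rot: [-1.368, -2.827, 0.001]
ft_force: [0.3, -0.1, 1.2]
gripper_width: 0.4
```

```bash
python3 -c "
from h import *
gt((55,6,143),90)"
```

```text
gauge [ 54.7   6.9 143.8] shift mm [-0.9  0.3  0.8] turn deg [-0.06 -0.02  0.06] | pos [534.4 313.3 143.8] yaw 128.36 t 1.9 grip 0.4 F [ 0.3 -0.1  1.2]
```

Request:
arm_command --pt "0 0 -0.02 0 0 0 0" --pt "0 0 -0.034 0 0 0 0" --pt "0 0 -0.05 0.002 0 0 0" --pt "0 0 -0.066 0.007 0 0 0" --pt "0 0 -0.085 0.018 0 0 0"

```text
time: 2.37
tool_pos: [471.8, 261.6, 130.6]
eef_rot: [1.366, 2.821, 0.011]
ft_force: [0.5, 0.8, 1.7]
gripper_width: 0.4
```

Request:
arm_command --pt "0 0 -0.008 0.008 0 0 0" --pt "0 0 -0.016 0.016 0 0 0" --pt "0 0 -0.022 0.026 0 0 0" --pt "0 0 -0.027 0.036 0 0 0" --pt "0 0 -0.03 0.045 0 0 0"

```text
time: 2.78
tool_pos: [446.3, 241.8, 81.3]
eef_rot: [1.368, 2.825, 0.003]
ft_force: [0.4, -1.4, 1.2]
gripper_width: 0.2
```

```bash
python3 -c "
from h import *
gt((-64,6,69),90)"
```

```text
gauge [-58.8   5.5  81.3] shift mm [ 0.6 -5.2 12.3] turn deg [0.14 0.08 0.02] | pos [446.3 241.8  81.3] yaw 128.32 t 2.8 grip 0.2 F [ 0.4 -1.4  1.2]
```

Request:
arm_command --pt "0 0 -0.004 0.006 0 0 0" --pt "0 0 -0.008 0.012 0 0 0" --pt "0 0 -0.01 0.016 0 0 0" --pt "0 0 -0.01 0.016 0 0 0" --pt "0 0 -0.01 0.016 0 0 0"

```text
time: 3.2
tool_pos: [439.9, 237.1, 68.4]
eef_rot: [1.369, 2.825, 0.006]
ft_force: [-6.7, 1.8, 22.9]
gripper_width: 0.5
```

```bash
python3 -c "
from h import *
gt((-64,6,69),90); print(state()['ft_force'])"
```

```text
gauge [-66.8   5.7  68.4] shift mm [ 0.3  2.8 -0.6] turn deg [0.27 0.01 0.  ] | pos [439.9 237.1  68.4] yaw 128.3 t 3.2 grip 0.5 F [-6.7  1.8 22.9]
[-6.66482841  1.75004325 22.93951087]
```

The stop reached its limit at z 68.4 with 23 N of reaction, so it is down. Next I'll go and look at the bars from above.

Request:
arm_command --pt "0 0 0 -0.04 0 0 0" --pt "0.06 0 0 -0.08 0 0 7" --pt "0.06 -0.01 0 -0.12 0 0 14" --pt "0.06 -0.045 0 -0.14 0 0 21" --pt "0.06 -0.08 0 -0.16 0 0 28"

```text
time: 3.62
tool_pos: [488.2, 173.0, 227.2]
eef_rot: [2.015, 2.407, 0.004]
ft_force: [1.6, 0.4, 0.1]
gripper_width: 25.2
```

```bash
python3 -c "
from h import *
tgt((546,-200,230),35.9)"
```

```text
shift mm [-377.3   -8.7   -2.8] turn deg [ 0.17 -0.11 64.23] | pos [488.2 173.  227.2] yaw 100.13 t 3.6 grip 25.2 F [1.6 0.4 0.1]
```

Request:
arm_command --pt "0.06 -0.038 0 0 0 0 7" --pt "0.06 -0.076 0 0 0 0 14" --pt "0.06 -0.114 0 0 0 0 21" --pt "0.06 -0.152 0 0 0 0 28" --pt "0.06 -0.19 0 0 0 0 35"

```text
time: 4.03
tool_pos: [521.3, -15.9, 224.3]
eef_rot: [-2.65, -1.687, 0.0]
ft_force: [-0.9, 0.3, 0.3]
gripper_width: 58.1
```

```bash
python3 -c "
from h import *
tgt((546,-200,230),35.9)"
```

```text
shift mm [-156.3  100.3   -5.7] turn deg [-1.000e-02 -0.000e+00  2.906e+01] | pos [521.3 -15.9 224.3] yaw 64.96 t 4.0 grip 58.1 F [-0.9  0.3  0.3]
```

Request:
arm_command --pt "0.06 -0.035 0.022 0 0 0 7" --pt "0.06 -0.07 0.045 0 0 0 14" --pt "0.06 -0.105 0.067 -0.005 0 0 21" --pt "0.06 -0.14 0.09 -0.005 0 0 28" --pt "0.06 -0.156 0.1 -0.005 0 0 29"

```text
time: 4.45
tool_pos: [547.0, -202.4, 229.3]
eef_rot: [2.988, 0.965, -0.001]
ft_force: [0.4, 0.8, 1.1]
gripper_width: 59.9
```

Request:
arm_command --pt "0.06 0 0 0 0 0 0" --pt "0.06 0 0 0 0 0 0" --pt "0.06 0 0 0 0 0 0"

```text
time: 4.7
tool_pos: [546.8, -196.6, 229.1]
eef_rot: [-2.984, -0.98, 0.001]
ft_force: [-1.0, -0.4, 0.4]
gripper_width: 60.1
```

```bash
cat >> h.py <<'E'
def bars(c,zt,zlo,zhi,reg=None):
    P=cloud(c); h=soap(c)
    m=((P[...,2]>zlo)&(P[...,2]<zhi)&(h[...,0]>18)&(h[...,0]<35)&(h[...,1]>45)).astype(np.uint8)
    m=cv2.morphologyEx(m,2,np.ones((3,3)))
    for k in cv2.findContours(m,0,2)[0]:
        if cv2.contourArea(k)<600: continue
        z=np.nanmedian(P[...,2][cv2.drawContours(m*0,[k],-1,1,-1)>0])
        b=cv2.minAreaRect(plane(c,k.reshape(-1,2),z)[:,:2].astype(np.float32))
        print('obj',np.round(b[0],1),np.round(b[1],1),'ang',round(b[2],1),'z',z.round(1),'px',k.mean((0,1)).round(),'gauge',wg([*b[0],z]).round(1))
E
python3 -c "
from h import *
tgt((546,-200,230),35.9)
c=snap('wrist','w2.png'); pickle.dump(c,open('w2.pkl','wb')); bars(c,40,33,48)
c=snap('top'); bars(c,40,32,50)"
```

```text
shift mm [-2.7  2.3 -0.9] turn deg [-0.07 -0.    0.46] | pos [ 546.8 -196.6  229.1] yaw 36.36 t 4.7 grip 60.1 F [-1.  -0.4  0.4]
obj [ 514.3 -296.4] [46.  42.7] ang 21.8 z 40.8 px [247. 267.] gauge [-339.  -459.1   40.8]
obj [ 355.3 -330.1] [70.1 66.8] ang 36.4 z 40.9 px [113. 215.] gauge [-484.7 -387.    40.9]
obj [ 447.9 -220.9] [66.7 66.6] ang 79.0 z 40.9 px [233. 185.] gauge [-344.3 -358.7   40.9]
obj [ 506.9 -142. ] [45.5 78.7] ang 36.0 z 40.9 px [327. 163.] gauge [-249.1 -333.4   40.9]
```

View pics/w2.png

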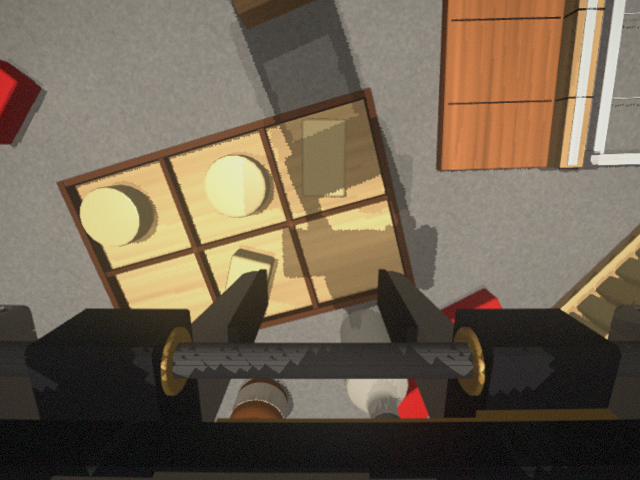

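The close view shows bar A at (327,163), plain, rectangular and pale, in shadow. Round soaps are at (235,185) and (110,215), and bar B is partly hidden at (247,267). The red blocks are well outside the tray. Now I'll grasp bar A.

```bash
python3 -c "
from h import *
tgt((506.5,-142.3,29.5),36)"
```

```text
shift mm [ -0.7 -67.2 200. ] turn deg [-0.03 -0.01  0.43] | pos [ 547.  -196.   229.5] yaw 36.43 t 4.8 grip 59.9 F [0.4 0.6 0.2]
```

Request:
arm_command --pt "0.06 0 -0.03 0.02 0 0 0.4" --pt "0.06 -0.0007 -0.06 0.05 0 0 0.4" --pt "0.06 -0.0007 -0.067 0.085 0 0 0.4" --pt "0.06 -0.0007 -0.067 0.12 0 0 0.4" --pt "0.06 -0.0007 -0.067 0.14 0 0 0.4"

```text
time: 5.22
tool_pos: [504.4, -140.8, 86.1]
eef_rot: [-2.984, -0.972, 0.005]
ft_force: [-0.9, -0.6, -0.7]
gripper_width: 59.9
```

Request:
arm_command --pt "0.06 0 0 0.0 0 0 0" --pt "0.06 0 0 0 0 0 0"

```text
time: 5.38
tool_pos: [506.2, -142.7, 89.3]
eef_rot: [-2.986, -0.97, 0.002]
ft_force: [0.1, -0.0, 0.0]
gripper_width: 59.8
```

```bash
python3 -c "
from h import *
tgt((506.5,-142.3,29.5),36)"
```

```text
shift mm [ 0.5 -0.1 59.8] turn deg [-0.1   0.04 -0.  ] | pos [ 506.2 -142.7   89.3] yaw 36.0 t 5.4 grip 59.8 F [ 0.1 -0.   0. ]
```

Request:
arm_command --pt "0.06 0 0 0.03 0 0 0" --pt "0.06 0 0 0.05 0 0 0" --pt "0.06 0 0 0.06 0 0 0" --pt "0.06 0 0 0.06 0 0 0" --pt "0.035 0 0 0.06 0 0 0"

```text
time: 5.8
tool_pos: [507.9, -144.4, 31.1]
eef_rot: [2.987, 0.968, 0.002]
ft_force: [1.0, 0.5, 0.0]
gripper_width: 55.2
```

Request:
arm_command --pt "0.035 0 0 0 0 0 0" --pt "0.035 0 0 0 0 0 0" --pt "0.035 0 0 0 0 0 0" --pt "0.035 0 0 0 0 0 0"

```text
time: 6.13
tool_pos: [508.5, -144.8, 31.8]
eef_rot: [2.986, 0.967, 0.005]
ft_force: [0.5, 0.8, 7.3]
gripper_width: 45.6
```

Request:
arm_command --pt "0.035 0 0 -0.01 0 0 0" --pt "0.035 0 0 -0.03 0 0 0" --pt "0.035 0 0 -0.06 0 0 0" --pt "0.035 0 0 -0.08 0 0 0" --pt "0.035 0 0 -0.08 0 0 0"

```text
time: 6.55
tool_pos: [509.7, -145.7, 114.9]
eef_rot: [2.982, 0.966, 0.009]
ft_force: [1.1, -0.1, -0.3]
gripper_width: 45.7
```

```bash
python3 -c "
from h import *
gt((-26,-46,110),0)"
```

```text
gauge [-249.2 -338.   114.9] shift mm [ 210.8 -301.     3.2] turn deg [ 0.47 -0.2  -2.39] | pos [ 509.7 -145.7  114.9] yaw 35.91 t 6.5 grip 45.7 F [ 1.1 -0.1 -0.3]
```

Request:
arm_command --pt "0.035 0.018 -0.025 0 0 0 0" --pt "0.035 0.038 -0.054 0 0 0 -1" --pt "0.035 0.058 -0.083 0 0 0 -2" --pt "0.035 0.078 -0.112 0 0 0 -2.4" --pt "0.035 0.098 -0.14 0 0 0 -2.4"

```text
time: 6.97
tool_pos: [502.7, 28.5, 108.5]
eef_rot: [-2.967, -1.03, 0.003]
ft_force: [0.4, 0.3, -2.2]
gripper_width: 45.9
```

Request:
arm_command --pt "0.035 0.02 -0.03 0 0 0 0" --pt "0.035 0.042 -0.06 0 0 0 0" --pt "0.035 0.064 -0.09 0 0 0 0" --pt "0.035 0.085 -0.12 0 0 0 0" --pt "0.035 0.095 -0.14 0 0 0 0"

```text
time: 7.38
tool_pos: [490.5, 198.6, 108.6]
eef_rot: [-2.966, -1.033, 0.002]
ft_force: [-0.2, 0.2, -2.3]
gripper_width: 45.6
```

```bash
python3 -c "
from h import *
gt((-27,-48,60),0)"
```

```text
gauge [-50.9 -55.9 108.6] shift mm [23.9 -7.8 48.6] turn deg [-0.08  0.04  0.11] | pos [490.5 198.6 108.6] yaw 38.41 t 7.4 grip 45.6 F [-0.2  0.2 -2.3]
```

Request:
arm_command --pt "0.035 0.012 -0.004 0.02 0 0 0" --pt "0.035 0.0235 -0.0078 0.04 0 0 0" --pt "0.035 0.0235 -0.0078 0.05 0 0 0" --pt "0.035 0.0235 -0.0078 0.05 0 0 0" --pt "0.035 0.0235 -0.0078 0.05 0 0 0"

```text
time: 7.8
tool_pos: [504.2, 215.5, 58.6]
eef_rot: [-2.968, -1.03, 0.005]
ft_force: [-0.0, -0.1, -1.1]
gripper_width: 45.4
```

```bash
python3 -c "
from h import *
gt((-27,-48,46.5),0)
c=snap('side'); pickle.dump(c,open('s3.pkl','wb')); i=c['img'][150:290,170:430]; cv2.imwrite('pics/s3.png',cv2.resize(i,None,fx=3,fy=3))"
```

```text
gauge [-29.7 -51.1  58.6] shift mm [ 2.7 -3.1 12.1] turn deg [-0.07  0.16 -0.01] | pos [504.2 215.5  58.6] yaw 38.29 t 7.8 grip 45.4 F [-0.  -0.1 -1.1]
```

View pics/s3.png

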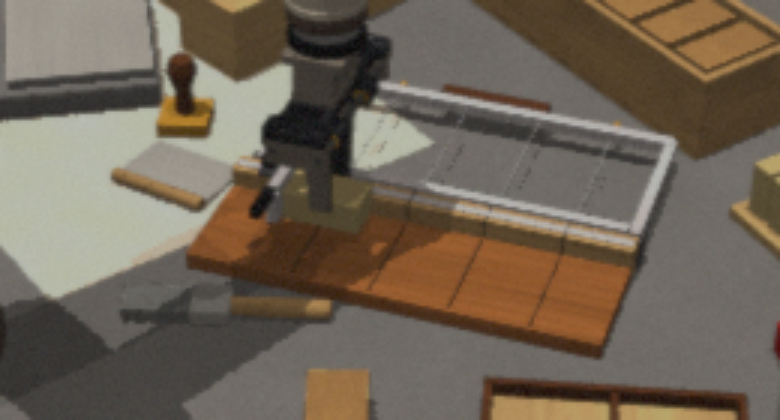

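The bar hangs level just above the bed beside the lowered stop (tab at about (262,203) in the crop). Lowering it now.

Request:
arm_command --pt "0.035 0.001 0 0.006 0 0 0" --pt "0.035 0.001 0 0.0115 0 0 0" --pt "0.035 0.001 0 0.012 0 0 0" --pt "0.035 0.001 0 0.012 0 0 0"

```text
time: 8.18
tool_pos: [505.9, 216.6, 47.3]
eef_rot: [-2.968, -1.03, 0.001]
ft_force: [-0.5, -0.2, -1.7]
gripper_width: 45.1
```

```bash
python3 -c "
from h import *
gt((-27,-48,46.5),0)"
```

```text
gauge [-27.7 -51.3  47.3] shift mm [ 0.7 -3.3  0.8] turn deg [-0.02  0.04 -0.02] | pos [505.9 216.6  47.3] yaw 38.28 t 8.2 grip 45.1 F [-0.5 -0.2 -1.7]
```

Request:
arm_command --pt "0.035 0 0 0.0015 0 0 0" --pt "0.035 0 0 0.0015 0 0 0" --pt "0.06 0 0 0.0015 0 0 0" --pt "0.06 0 0 0.0015 0 0 0" --pt "0.06 0 0 0.0015 0 0 0"

```text
time: 8.6
tool_pos: [506.6, 217.0, 46.6]
eef_rot: [2.968, 1.031, 0.001]
ft_force: [0.4, -0.1, -0.5]
gripper_width: 59.9
```

Request:
arm_command --pt "0.06 0 0 -0.01 0 0 0" --pt "0.06 0 0 -0.04 0 0 0" --pt "0.06 0 0 -0.08 0 0 0" --pt "0.06 0 0 -0.11 0 0 0" --pt "0.06 0 0 -0.13 0 0 0"

```text
time: 9.02
tool_pos: [507.9, 217.3, 181.1]
eef_rot: [2.967, 1.031, 0.009]
ft_force: [0.4, 1.2, -0.2]
gripper_width: 59.8
```

```bash
python3 -c "
from h import *
tgt((520.5,-315,180),21.8); bars(snap('wrist'),54,46,62)"
```

```text
shift mm [-320.1  425.5    0.6] turn deg [ 0.12 -0.33 16.51] | pos [507.9 217.3 181.1] yaw 38.31 t 9.0 grip 59.8 F [ 0.4  1.2 -0.2]
obj [502.4 219.8] [44.7 78.1] ang 38.3 z 54.9 px [321. 215.] gauge [-28.4 -46.6  54.9]
```

```bash
python3 -c "
from h import *
for n in('top','side'):
    c=pickle.load(open(n+'0.pkl','rb'));P=cloud(c)
    m=(P[...,2]>60)&(P[...,0]>450)&(P[...,1]<-200)&(P[...,1]>-520)&(P[...,2]<200)&(P[...,0]<800)
    q=P[m]; l=np.round(q/30)
    for s,r in(('bottle',q[(q[:,1]>-380)]),('jar',q[q[:,1]<=-380])): print(n,s,np.percentile(r,[2,50,98],axis=0).round(0).tolist())
"
```

```text
top bottle [[648.0, -312.0, 64.0], [667.0, -278.0, 122.0], [698.0, -255.0, 182.0]]
top jar [[599.0, -483.0, 61.0], [625.0, -450.0, 88.0], [656.0, -424.0, 94.0]]
side bottle [[647.0, -319.0, 63.0], [666.0, -299.0, 116.0], [694.0, -270.0, 180.0]]
side jar [[599.0, -486.0, 61.0], [621.0, -461.0, 87.0], [657.0, -428.0, 93.0]]
```

Request:
arm_command --pt "0.06 -0.023 0.03 0 0 0 3" --pt "0.06 -0.046 0.06 0 0 0 6" --pt "0.06 -0.069 0.09 0 0 0 9" --pt "0.06 -0.092 0.12 0 0 0 12" --pt "0.06 -0.115 0.15 0 0 0 15"

```text
time: 9.48
tool_pos: [508.6, 26.4, 176.4]
eef_rot: [3.077, 0.631, 0.001]
ft_force: [-0.1, -0.7, -0.6]
gripper_width: 59.9
```

```bash
python3 -c "
from h import *
tgt((520.5,-315,100),21.8)"
```

```text
shift mm [-123.5  318.5   76.5] turn deg [ 0.02 -0.03  1.38] | pos [508.6  26.4 176.4] yaw 23.18 t 9.5 grip 59.9 F [-0.1 -0.7 -0.6]
```

Request:
arm_command --pt "0.06 -0.013 0.036 0 0 0 1" --pt "0.06 -0.026 0.072 0 0 0 1.4" --pt "0.06 -0.039 0.108 0 0 0 1.4" --pt "0.06 -0.052 0.144 0 0 0 1.4" --pt "0.06 -0.064 0.18 0 0 0 1.4"

```text
time: 9.9
tool_pos: [521.0, -164.6, 176.4]
eef_rot: [3.084, 0.596, 0.0]
ft_force: [-0.2, 1.3, 1.0]
gripper_width: 60.0
```

Request:
arm_command --pt "0.06 -0.01 0.036 0 0 0 0" --pt "0.06 -0.02 0.072 0 0 0 0" --pt "0.06 -0.04 0.108 0 0 0 0" --pt "0.06 -0.055 0.144 0 0 0 0" --pt "0.06 -0.06 0.18 0 0 0 0"

```text
time: 10.32
tool_pos: [531.5, -354.6, 176.2]
eef_rot: [3.085, 0.595, -0.001]
ft_force: [-0.8, 0.3, 1.5]
gripper_width: 59.9
```

Request:
arm_command --pt "0.06 0 0.02 0 0 0 0" --pt "0.06 0 0.02 0 0 0 0" --pt "0.06 0 0.02 0 0 0 0"

```text
time: 10.57
tool_pos: [540.0, -371.1, 175.7]
eef_rot: [-3.084, -0.595, 0.0]
ft_force: [0.0, -0.1, -0.3]
gripper_width: 60.1
```

```bash
python3 -c "
from h import *
bars(snap('wrist'),40,33,48); tgt((520.5,-315,90),21.8)"
```

```text
obj [ 521.7 -316.6] [45.5 78.3] ang 21.8 z 40.9 px [331. 174.] gauge [-345.7 -479.6   40.9]
obj [ 355.4 -332. ] [69.1 66. ] ang 16.5 z 40.8 px [144. 113.] gauge [-485.7 -388.6   40.8]
obj [ 450.8 -229.6] [66.  55.4] ang 21.7 z 40.8 px [285.  39.] gauge [-347.5 -367.3   40.8]
shift mm [  2.4 -58.2  85.8] turn deg [-0.07  0.01  0.1 ] | pos [ 540.1 -370.   175.8] yaw 21.9 t 10.6 grip 59.8 F [ 0.5  0.2 -0. ]
```

Request:
arm_command --pt "0.06 0.003 -0.03 0.01 0 0 0" --pt "0.06 0.003 -0.057 0.04 0 0 0" --pt "0.06 0.003 -0.057 0.07 0 0 0" --pt "0.06 0.003 -0.057 0.085 0 0 0" --pt "0.06 0.003 -0.057 0.086 0 0 0"

```text
time: 11.03
tool_pos: [519.3, -312.2, 86.0]
eef_rot: [-3.077, -0.599, 0.008]
ft_force: [-0.8, 0.4, 0.0]
gripper_width: 59.9
```

Request:
arm_command --pt "0.06 0 0 0 0 0 0" --pt "0.06 0 0 0 0 0 0"

```text
time: 11.2
tool_pos: [522.8, -316.8, 91.9]
eef_rot: [3.082, 0.598, 0.002]
ft_force: [0.4, -0.4, 0.4]
gripper_width: 60.1
```

```bash
python3 -c "
from h import *
tgt((521.5,-316,29),21.8)"
```

```text
shift mm [-1.  -1.3 62.9] turn deg [ 0.13 -0.07  0.15] | pos [ 522.8 -316.8   91.9] yaw 21.95 t 11.2 grip 60.1 F [ 0.4 -0.4  0.4]
```

Request:
arm_command --pt "0.06 -0.001 0 0.03 0 0 0" --pt "0.06 -0.001 0 0.05 0 0 0" --pt "0.06 -0.001 0 0.063 0 0 0" --pt "0.06 -0.001 0 0.063 0 0 0" --pt "0.035 -0.001 0 0.063 0 0 0"

```text
time: 11.62
tool_pos: [521.3, -317.4, 27.9]
eef_rot: [3.084, 0.597, 0.001]
ft_force: [-0.2, -0.3, 0.3]
gripper_width: 55.1
```

Request:
arm_command --pt "0.035 0 0 0 0 0 0" --pt "0.035 0 0 0 0 0 0" --pt "0.035 0 0 0 0 0 0" --pt "0.035 0 0 0 0 0 0"

```text
time: 11.95
tool_pos: [522.2, -318.2, 29.2]
eef_rot: [3.081, 0.596, 0.004]
ft_force: [-0.3, 1.2, 5.6]
gripper_width: 45.6
```

Request:
arm_command --pt "0.035 0 0 -0.01 0 0 0" --pt "0.035 0 0 -0.03 0 0 0" --pt "0.035 0 0 -0.06 0 0 0" --pt "0.035 0 0 -0.08 0 0 0" --pt "0.035 0 0 -0.08 0 0 0"

```text
time: 12.37
tool_pos: [523.4, -319.3, 112.7]
eef_rot: [3.077, 0.596, 0.008]
ft_force: [1.3, -1.1, -1.4]
gripper_width: 45.5
```

```bash
python3 -c "
from h import *
gt((-40,-140,110),0)"
```

```text
gauge [-346.1 -482.7  112.7] shift mm [ 1.969e+02 -4.151e+02  1.000e-01] turn deg [  0.49  -0.15 -16.39] | pos [ 523.4 -319.3  112.7] yaw 21.91 t 12.4 grip 45.5 F [ 1.3 -1.1 -1.4]
```

Request:
arm_command --pt "0.035 0.015 -0.032 0 0 0 -3" --pt "0.035 0.031 -0.066 0 0 0 -7" --pt "0.035 0.047 -0.1 0 0 0 -11" --pt "0.035 0.064 -0.135 0 0 0 -14" --pt "0.035 0.08 -0.17 0 0 0 -16.4"

```text
time: 12.78
tool_pos: [530.5, -127.4, 105.6]
eef_rot: [-2.965, -1.033, 0.003]
ft_force: [0.7, 1.4, -1.9]
gripper_width: 45.4
```

```bash
python3 -c "
from h import *
gt((-40,-140,110),0)"
```

```text
gauge [-221.5 -336.5  105.6] shift mm [ 181.9 -196.1   -4.1] turn deg [-0.12  0.05  0.11] | pos [ 530.5 -127.4  105.6] yaw 38.41 t 12.8 grip 45.4 F [ 0.7  1.4 -1.9]
```

Request:
arm_command --pt "0.035 0.026 -0.028 0 0 0 0" --pt "0.035 0.052 -0.056 0 0 0 0" --pt "0.035 0.078 -0.084 0 0 0 0" --pt "0.035 0.104 -0.112 0 0 0 0" --pt "0.035 0.125 -0.135 0 0 0 0"

```text
time: 13.2
tool_pos: [544.7, 56.7, 105.7]
eef_rot: [-2.966, -1.031, 0.003]
ft_force: [-0.5, -0.1, -2.3]
gripper_width: 45.6
```

Request:
arm_command --pt "0.035 0.025 -0.027 0 0 0 0" --pt "0.035 0.045 -0.05 0 0 0 0" --pt "0.035 0.05 -0.06 0 0 0 0" --pt "0.035 0.05 -0.06 0 0 0 0" --pt "0.035 0.05 -0.06 0 0 0 0"

```text
time: 13.62
tool_pos: [547.3, 131.6, 106.1]
eef_rot: [2.967, 1.032, -0.003]
ft_force: [-0.3, 0.2, -1.6]
gripper_width: 45.6
```

```bash
python3 -c "
from h import *
gt((-28,-138,43.5),0)"
```

```text
gauge [ -47.9 -143.7  106.1] shift mm [20.  -5.7 62.6] turn deg [-0.02  0.11  0.07] | pos [547.3 131.6 106.1] yaw 38.37 t 13.6 grip 45.6 F [-0.3  0.2 -1.6]
```

Request:
arm_command --pt "0.035 0.01 -0.003 0.02 0 0 0" --pt "0.035 0.02 -0.0057 0.04 0 0 0" --pt "0.035 0.02 -0.0057 0.05 0 0 0" --pt "0.035 0.02 -0.0057 0.05 0 0 0" --pt "0.035 0.02 -0.0057 0.05 0 0 0"

```text
time: 14.03
tool_pos: [559.7, 147.4, 56.5]
eef_rot: [-2.968, -1.029, 0.003]
ft_force: [-0.1, 0.9, -1.3]
gripper_width: 45.6
```

```bash
python3 -c "
from h import *
gt((-28,-138,43.5),0)"
```

```text
gauge [ -28.4 -139.    56.5] shift mm [ 0.4 -0.9 13. ] turn deg [-0.05  0.11 -0.08] | pos [559.7 147.4  56.5] yaw 38.22 t 14.0 grip 45.6 F [-0.1  0.9 -1.3]
```

Request:
arm_command --pt "0.035 0 0 0.007 0 0 0" --pt "0.035 0 0 0.0125 0 0 0" --pt "0.035 0 0 0.013 0 0 0" --pt "0.035 0 0 0.013 0 0 0"

```text
time: 14.37
tool_pos: [560.1, 148.7, 44.0]
eef_rot: [-2.968, -1.03, 0.001]
ft_force: [0.3, -0.4, -0.7]
gripper_width: 46.0
```

Request:
arm_command --pt "0.06 0 0 0 0 0 0" --pt "0.06 0 0 0 0 0 0" --pt "0.06 0 0 0 0 0 0" --pt "0.06 0 0 0 0 0 0"

```text
time: 14.7
tool_pos: [560.7, 149.0, 44.6]
eef_rot: [2.967, 1.031, 0.001]
ft_force: [-0.1, -0.2, 0.2]
gripper_width: 60.0
```

Request:
arm_command --pt "0.06 0 0 -0.01 0 0 0" --pt "0.06 0 0 -0.04 0 0 0" --pt "0.06 0 0 -0.08 0 0 0" --pt "0.0 0 0 -0.11 0 0 0" --pt "0.0 0 0 -0.13 0 0 0"

```text
time: 15.12
tool_pos: [562.1, 149.1, 179.2]
eef_rot: [2.966, 1.03, 0.009]
ft_force: [0.1, 0.3, 1.0]
gripper_width: 48.9
```

```bash
python3 -c "
from h import *
gt((-85,-135,36),0); c=snap('wrist','w4.png'); bars(c,54,46,62)"
```

```text
gauge [ -25.4 -139.1  179.2] shift mm [-60.3  -4.6 142.9] turn deg [ 0.2  -0.28  0.01] | pos [562.1 149.1 179.2] yaw 38.31 t 15.1 grip 48.9 F [0.1 0.3 1. ]
obj [557.4 150.3] [44.5 77.8] ang 38.3 z 54.9 px [314. 227.] gauge [ -28.3 -135.2   54.9]
obj [503.3 219. ] [44.9 78. ] ang 38.4 z 54.8 px [313. 116.] gauge [-28.2 -47.8  54.8]
```

Request:
arm_command --pt "0 -0.002 0.033 0 0 0 0" --pt "0 -0.003 0.066 0.02 0 0 0" --pt "0 -0.003 0.067 0.06 0 0 0" --pt "0 -0.003 0.067 0.1 0 0 0" --pt "0 -0.003 0.067 0.12 0 0 0"

```text
time: 15.58
tool_pos: [596.6, 93.9, 49.3]
eef_rot: [-2.966, -1.028, 0.01]
ft_force: [-1.3, 0.8, -0.4]
gripper_width: 11.5
```

Request:
arm_command --pt "0 0 0 0 0 0 0" --pt "0 0 0 0 0 0 0"

```text
time: 15.75
tool_pos: [598.6, 94.5, 53.4]
eef_rot: [-2.967, -1.03, 0.004]
ft_force: [0.3, 0.1, 0.3]
gripper_width: 0.8
```

```bash
python3 -c "
from h import *
gt((-28.2,-195,34),0)"
```

```text
gauge [ -30.6 -204.6   53.4] shift mm [ 2.4 -9.6 19.4] turn deg [-0.09  0.11  0.01] | pos [598.6  94.5  53.4] yaw 38.31 t 15.8 grip 0.8 F [0.3 0.1 0.3]
```

Request:
arm_command --pt "0 0.0015 0 0.01 0 0 0" --pt "0 0.0015 0 0.0195 0 0 0" --pt "0 0.0015 -0.008 0.0195 0 0 0" --pt "0 0.0015 -0.014 0.0195 0 0 0" --pt "0 0.0015 -0.018 0.0195 0 0 0"

```text
time: 16.17
tool_pos: [589.2, 110.4, 35.1]
eef_rot: [2.967, 1.032, 0.001]
ft_force: [1.3, -1.4, 0.3]
gripper_width: 0.6
```

Request:
arm_command --pt "0 0 -0.003 0 0 0 0" --pt "0 0 -0.006 0 0 0 0" --pt "0 0 -0.009 0 0 0 0" --pt "0 0 -0.011 0 0 0 0" --pt "0 0 -0.012 0 0 0 0"

```text
time: 16.58
tool_pos: [582.7, 118.8, 35.2]
eef_rot: [2.967, 1.031, 0.002]
ft_force: [1.5, -1.3, 1.2]
gripper_width: 0.9
```

```bash
python3 -c "
from h import *
gt((-28.2,-170,34),0)
F=state()['ft_force']; print('Fg',G.T@F)
for n in('wrist','top'): print(n); bars(snap(n),54,46,62)"
```

```text
gauge [ -28.  -175.7   35.2] shift mm [-0.2 -5.7  1.2] turn deg [ 0.08 -0.06  0.01] | pos [582.7 118.8  35.2] yaw 38.31 t 16.6 grip 0.9 F [ 1.5 -1.3  1.2]
Fg [ 0.39830579 -1.93941203  1.19688801]
wrist
obj [539. 174.] [ 44.8 118.7] ang 38.5 z 54.8 px [316. 178.] gauge [ -28.1 -105.3   54.8]
top
```

Request:
arm_command --pt "0 0 -0.002 0 0 0 0" --pt "0 0 -0.003 0 0 0 0" --pt "0 0 -0.004 0 0 0 0" --pt "0 0 -0.005 0 0 0 0" --pt "0 0 -0.005 0 0 0 0"

```text
time: 17.1
tool_pos: [579.5, 122.7, 35.0]
eef_rot: [2.967, 1.03, 0.002]
ft_force: [2.5, -2.2, 3.0]
gripper_width: 0.6
```

Request:
arm_command --pt "0 0 -0.001 0 0 0 0" --pt "0 0 -0.001 0 0 0 0" --pt "0 0 -0.001 0 0 0 0"

```text
time: 17.35
tool_pos: [579.5, 122.9, 35.1]
eef_rot: [2.966, 1.03, 0.003]
ft_force: [3.7, -4.8, 1.2]
gripper_width: 0.3
```

```bash
python3 -c "
from h import *
gt((-28.2,-170,34),0)
F=state()['ft_force']; print('Fg',G.T@F)"
```

```text
gauge [ -28.  -170.5   35.1] shift mm [-0.2 -0.5  1.1] turn deg [ 0.14 -0.07  0.  ] | pos [579.5 122.9  35.1] yaw 38.3 t 17.4 grip 0.3 F [ 3.7 -4.8  1.2]
Fg [-0.07865103 -6.08264947  1.2091062 ]
```

Request:
arm_command --pt "0 0 0.008 0 0 0 0" --pt "0 0 0.015 -0.01 0 0 0" --pt "0.068 0 0.015 -0.05 0 0 -7" --pt "0.068 -0.02 0 -0.07 0 0 -14" --pt "0.068 -0.04 -0.03 -0.07 0 0 -21"

```text
time: 17.77
tool_pos: [533.2, 121.0, 110.4]
eef_rot: [2.723, 1.557, 0.014]
ft_force: [-0.1, 0.9, 0.6]
gripper_width: 18.2
```

Request:
arm_command --pt "0.068 0 0 0 0 0 -7" --pt "0.068 0 0 0 0 0 -14" --pt "0.068 0 0 0 0 0 -21" --pt "0.068 0 0 0 0 0 -28" --pt "0.068 0 0 0 0 0 -35"

```text
time: 18.18
tool_pos: [527.6, 122.5, 104.5]
eef_rot: [-2.128, -2.308, 0.001]
ft_force: [-0.4, 0.4, -1.3]
gripper_width: 51.9
```

Request:
arm_command --pt "0.068 0 0 0 0 0 -7" --pt "0.068 0 0 0 0 0 -14" --pt "0.068 0 0 0 0 0 -21" --pt "0.068 0 0 0 0 0 -28" --pt "0.068 0 0 0 0 0 -34"

```text
time: 18.6
tool_pos: [527.7, 122.5, 104.5]
eef_rot: [-1.361, -2.829, 0.0]
ft_force: [0.6, 0.1, -1.3]
gripper_width: 68.3
```

```bash
python3 -c "
from h import *
gt((-85,-80,34),90)"
```

```text
gauge [ -68.9 -138.6  104.5] shift mm [ 58.6 -15.7  70.6] turn deg [-0.07 -0.12  0.33] | pos [527.7 122.5 104.5] yaw 128.63 t 18.6 grip 68.3 F [ 0.6  0.1 -1.3]
```

Request:
arm_command --pt "0.068 0.03 -0.012 0 0 0 0.3" --pt "0.068 0.0586 -0.018 0.01 0 0 0.3" --pt "0.068 0.0586 -0.018 0.04 0 0 0.3" --pt "0.068 0.0586 -0.018 0.07 0 0 0.3" --pt "0.068 0.0586 -0.018 0.07 0 0 0.3"

```text
time: 19.02
tool_pos: [472.2, 157.1, 29.5]
eef_rot: [-1.372, -2.814, 0.009]
ft_force: [-1.5, -0.9, -0.7]
gripper_width: 67.8
```

Request:
arm_command --pt "0.068 0 0 0 0 0 0" --pt "0.068 0 0 0 0 0 0"

```text
time: 19.18
tool_pos: [478.9, 157.2, 36.0]
eef_rot: [1.377, 2.823, 0.001]
ft_force: [-0.0, 0.2, 0.3]
gripper_width: 68.2
```

```bash
python3 -c "
from h import *
gt((-58,-80,34),90); bars(snap('wrist'),54,46,62)"
```

```text
gauge [-85.7 -81.2  36. ] shift mm [ 1.3 27.7  2. ] turn deg [ 0.06  0.02 -0.32] | pos [478.9 157.2  36. ] yaw 127.98 t 19.2 grip 68.2 F [-0.   0.2  0.3]
obj [523.8 192.1] [ 26.8 130.5] ang 38.5 z 54.9 px [320. 396.] gauge [-28.8 -81.6  54.9]
```

Request:
arm_command --pt "0.068 0.001 0.01 0.002 0 0 -0.3" --pt "0.068 0.001 0.018 0.002 0 0 -0.3" --pt "0.068 0.001 0.022 0.002 0 0 -0.3" --pt "0.068 0.001 0.024 0.002 0 0 -0.3" --pt "0.068 0.001 0.026 0.002 0 0 -0.3"

```text
time: 19.65
tool_pos: [498.3, 174.2, 32.9]
eef_rot: [1.369, 2.827, -0.0]
ft_force: [-2.3, -1.9, 2.6]
gripper_width: 68.0
```

Request:
arm_command --pt "0.068 0 0.001 0 0 0 0" --pt "0.068 0 0.002 0 0 0 0" --pt "0.068 0 0.003 0 0 0 0" --pt "0.068 0 0.003 0 0 0 0"

```text
time: 19.98
tool_pos: [499.9, 175.7, 32.4]
eef_rot: [-1.37, -2.827, 0.001]
ft_force: [-2.7, -3.0, 1.7]
gripper_width: 68.2
```

```bash
python3 -c "
from h import *
gt((-56,-80,34),90)
F=state()['ft_force']; print('Fg',G.T@F)"
```

```text
gauge [-57.7 -79.7  32.4] shift mm [-0.3  1.7 -1.6] turn deg [-0.03 -0.01 -0.  ] | pos [499.9 175.7  32.4] yaw 128.3 t 20.0 grip 68.2 F [-2.7 -3.   1.7]
Fg [-4.01154352 -0.6525422   1.72670322]
```

Request:
arm_command --pt "0.068 0 0.001 0 0 0 0" --pt "0.068 0 0.002 0 0 0 0" --pt "0.068 0 0.002 0 0 0 0" --pt "0.068 0 0.002 0 0 0 0"

```text
time: 20.32
tool_pos: [501.9, 177.3, 32.5]
eef_rot: [1.37, 2.827, 0.001]
ft_force: [-0.9, -1.5, 0.3]
gripper_width: 68.0
```

Request:
arm_command --pt "0.068 0 0.001 0 0 0 0" --pt "0.068 0 0.001 0 0 0 0" --pt "0.068 0 0.001 0 0 0 0"

```text
time: 20.57
tool_pos: [502.5, 177.7, 32.5]
eef_rot: [-1.37, -2.827, 0.0]
ft_force: [-0.3, -1.9, -0.3]
gripper_width: 68.0
```

```bash
python3 -c "
from h import *
gt((-56,-80,34),90)
F=state()['ft_force']; print('Fg',G.T@F)"
```

```text
gauge [-54.4 -79.7  32.5] shift mm [-0.3 -1.6 -1.5] turn deg [-0. -0. -0.] | pos [502.5 177.7  32.5] yaw 128.3 t 20.6 grip 68.0 F [-0.3 -1.9 -0.3]
Fg [-1.39630163 -1.29464869 -0.31868946]
```

Request:
arm_command --pt "0.068 0 0.001 0 0 0 0" --pt "0.068 0 0.001 0 0 0 0" --pt "0.068 0 0.001 0 0 0 0"

```text
time: 20.82
tool_pos: [502.5, 177.8, 32.4]
eef_rot: [-1.369, -2.826, 0.003]
ft_force: [-3.9, -4.2, 2.6]
gripper_width: 68.2
```

Request:
arm_command --pt "0.068 0 0.001 0 0 0 0" --pt "0.068 0 0.001 0 0 0 0" --pt "0.068 0 0.001 0 0 0 0"

```text
time: 21.07
tool_pos: [502.6, 177.8, 32.5]
eef_rot: [-1.368, -2.825, 0.006]
ft_force: [-6.3, -7.4, 6.5]
gripper_width: 67.8
```

```bash
python3 -c "
from h import *
gt((-56,-80,34),90)
F=state()['ft_force']; print('Fg',G.T@F); bars(snap('wrist'),54,46,62);bars(snap('side'),54,46,62)"
```

```text
gauge [-54.3 -79.7  32.5] shift mm [-0.3 -1.7 -1.5] turn deg [-0.27 -0.03  0.03] | pos [502.6 177.8  32.5] yaw 128.33 t 21.1 grip 67.8 F [-6.3 -7.4  6.5]
Fg [-9.5028396  -1.9307853   6.46446312]
obj [521.7 229.8] [12.1 57.7] ang 38.2 z 54.8 px [391. 392.] gauge [ -7.  -50.8  54.8]
obj [557.8 184.2] [12.1 56.7] ang 38.5 z 54.8 px [249. 392.] gauge [  -7.  -108.9   54.8]
obj [512.4 185.9] [15.1 76.4] ang 38.9 z 54.4 px [322. 323.] gauge [-41.6 -79.4  54.4]
```

Request:
arm_command --pt "0.068 0 -0.01 0 0 0 0" --pt "0.068 0 -0.02 -0.02 0 0 0" --pt "0.068 0 -0.02 -0.06 0 0 0" --pt "0.068 0 -0.02 -0.1 0 0 0" --pt "0.068 0 0.0 -0.14 0 0 0"

```text
time: 21.58
tool_pos: [501.6, 177.7, 171.5]
eef_rot: [-1.371, -2.826, 0.0]
ft_force: [1.2, -0.4, -0.4]
gripper_width: 68.1
```

Request:
arm_command --pt "0 0 0.04 0 0 0 0" --pt "0 0 0.08 0 0 0 0" --pt "0 0 0.1 0 0 0 0" --pt "0 0 0.1 0 0 0 0" --pt "0 0 0.1 0 0 0 0"

```text
time: 22.0
tool_pos: [581.8, 240.8, 169.5]
eef_rot: [-1.368, -2.828, -0.001]
ft_force: [-0.6, 0.6, -0.5]
gripper_width: 37.3
```

```bash
python3 -c "
from h import *
c=snap('wrist','w5.png'); gt((-60,-80,150),90);  bars(c,54,46,62); pickle.dump(c,open('w5.pkl','wb'))"
```

```text
gauge [ 46.  -79.4 169.5] shift mm [  -0.6 -106.    19.6] turn deg [-0.02 -0.03  0.03] | pos [581.1 240.2 169.5] yaw 128.33 t 22.1 grip 32.7 F [ 0.2 -0.5  0.4]
obj [553.  166.1] [44.6 78.2] ang 38.3 z 54.8 px [267. 168.] gauge [ -22.  -120.1   54.8]
obj [502.8 228.8] [45.4 79.2] ang 38.4 z 54.9 px [383. 169.] gauge [-22.5 -39.8  54.9]
```

View pics/w5.png

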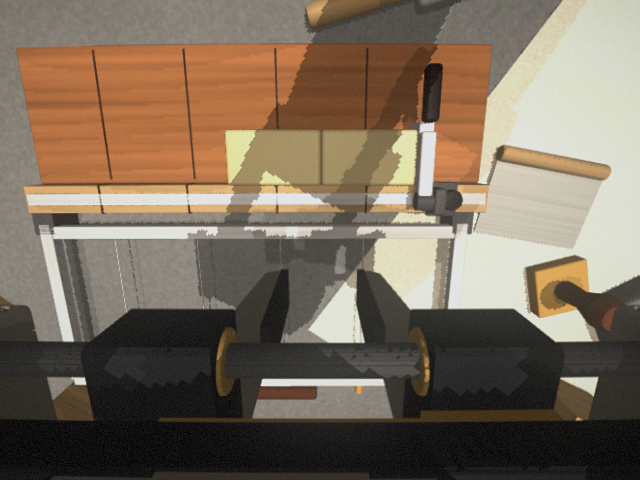

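The row is tight at (267,168) and (383,169) px, flush with the fence and against the lowered stop (tab at (432,92)). Next I'll locate the tab for the pinch.

```bash
python3 -c "
from h import *
c=pickle.load(open('w5.pkl','rb'));P=cloud(c);L=wg(P.reshape(-1,3)).reshape(P.shape)
m=np.zeros((480,640),bool);m[55:215,410:470]=1;m&=(L[...,2]>58)&(L[...,2]<90)
for a,b in((-110,-90),(-90,-70),(-70,-50),(-50,-20),(-20,0),(0,25)):
    t=m&(L[...,0]>a)&(L[...,0]<=b)
    if t.sum()>5: print(a,b,np.percentile(L[t],[3,50,97],axis=0).round(1).tolist())
gt((-78,6,130),90)"
```

```text
-110 -90 [[-91.8, 0.4, 63.9], [-90.8, 4.6, 68.0], [-90.1, 10.1, 69.5]]
-90 -70 [[-89.3, -0.6, 60.8], [-80.2, 3.6, 68.9], [-70.6, 10.5, 70.7]]
-70 -50 [[-69.4, -0.7, 60.0], [-60.2, 3.7, 68.8], [-50.6, 10.4, 70.5]]
-50 -20 [[-42.4, -0.8, 59.2], [-31.6, 4.1, 64.6], [-20.7, 10.5, 66.0]]
-20 0 [[-19.9, -0.7, 59.0], [-10.4, 4.2, 64.7], [-0.8, 10.6, 66.2]]
0 25 [[0.9, -0.3, 59.7], [11.2, 10.5, 66.0], [22.0, 21.7, 67.8]]
gauge [ 46.  -79.4 169.5] shift mm [  85.4 -123.9   39.6] turn deg [-0.02 -0.03  0.03] | pos [581.1 240.2 169.5] yaw 128.33 t 22.1 grip 32.7 F [ 0.2 -0.5  0.4]
```

Request:
arm_command --pt "0.03 0.02 -0.03 0 0 0 0" --pt "0.03 0.04 -0.06 0 0 0 0" --pt "0.03 0.06 -0.09 0 0 0 0" --pt "0.03 0.08 -0.12 0 0 0 0" --pt "0.03 0.085 -0.124 0.02 0 0 0"

```text
time: 22.47
tool_pos: [428.6, 229.8, 152.8]
eef_rot: [1.368, 2.825, 0.005]
ft_force: [0.8, 0.0, -0.1]
gripper_width: 29.9
```

Request:
arm_command --pt "0.03 0 0 0.02 0 0 0" --pt "0.03 0 0 0.04 0 0 0" --pt "0.03 0 0 0.04 0 0 0" --pt "0.03 0 0 0.04 0 0 0"

```text
time: 22.8
tool_pos: [430.0, 229.3, 109.3]
eef_rot: [-1.37, -2.825, 0.002]
ft_force: [-0.3, 0.5, 0.8]
gripper_width: 30.2
```

```bash
python3 -c "
from h import *
gt((-78,5,50),90)"
```

```text
gauge [-79.3   5.7 109.3] shift mm [-0.7  1.5 59.3] turn deg [-0.12 -0.06 -0.03] | pos [430.  229.3 109.3] yaw 128.27 t 22.8 grip 30.2 F [-0.3  0.5  0.8]
```

Request:
arm_command --pt "0.03 -0.0007 0 0.025 0 0 0" --pt "0.03 -0.0007 0 0.05 0 0 0" --pt "0.03 -0.0007 0 0.059 0 0 0" --pt "0.03 -0.0007 0 0.059 0 0 0" --pt "0.03 -0.0007 0 0.059 0 0 0"

```text
time: 23.22
tool_pos: [432.5, 229.4, 51.9]
eef_rot: [1.37, 2.827, 0.001]
ft_force: [0.6, -0.1, 1.1]
gripper_width: 30.0
```

Request:
arm_command --pt "0.005 0 0 0 0 0 0" --pt "0.005 0 0 0 0 0 0" --pt "0.005 0 0 0 0 0 0" --pt "0.005 0 0 0 0 0 0" --pt "0.005 0 0 0 0 0 0"

```text
time: 23.63
tool_pos: [432.4, 230.6, 52.3]
eef_rot: [-1.37, -2.827, -0.004]
ft_force: [-3.1, 5.1, 5.3]
gripper_width: 11.9
```

```bash
python3 -c "
from h import *
gt((-78,5,50),90);F=state()['ft_force']; print('Fg',G.T@F)"
```

```text
gauge [-76.7   5.3  52.3] shift mm [-0.3 -1.3  2.3] turn deg [ 0.13 -0.07 -0.01] | pos [432.4 230.6  52.3] yaw 128.29 t 23.6 grip 11.9 F [-3.1  5.1  5.3]
Fg [0.69553079 5.93108499 5.34857224]
```

Request:
arm_command --pt "0.005 0.001 0 0 0 0 0" --pt "0.005 0.001 0.0 -0.006 0 0 0" --pt "0.005 0.001 0.0015 -0.012 0 0 0" --pt "0.005 0.001 0.0025 -0.018 0 0 0" --pt "0.005 0.001 0.004 -0.023 0 0 0"

```text
time: 24.05
tool_pos: [434.5, 232.5, 74.1]
eef_rot: [1.37, 2.827, -0.0]
ft_force: [2.8, 0.7, -6.3]
gripper_width: 11.6
```

```bash
python3 -c "
from h import *
gt((-74,5,75),90);F=state()['ft_force']; print('Fg',G.T@F)"
```

```text
gauge [-73.8   5.4  74.1] shift mm [-0.4 -0.2 -0.9] turn deg [-0.01  0.02  0.  ] | pos [434.5 232.5  74.1] yaw 128.3 t 24.1 grip 11.6 F [ 2.8  0.7 -6.3]
Fg [ 2.67064896 -1.20653735 -6.31980723]
```

Request:
arm_command --pt "0.005 0 0.0045 -0.011 0 0 0" --pt "0.005 0 0.01 -0.022 0 0 0" --pt "0.005 0 0.017 -0.0315 0 0 0" --pt "0.005 0 0.0255 -0.04 0 0 0" --pt "0.005 0 0.035 -0.0475 0 0 0"

```text
time: 24.47
tool_pos: [460.7, 253.4, 122.0]
eef_rot: [-1.368, -2.825, 0.008]
ft_force: [-0.2, -2.9, -4.8]
gripper_width: 11.6
```

```bash
python3 -c "
from h import *
gt((-6.7,5,136),90);F=state()['ft_force']; print('Fg',G.T@F)"
```

```text
gauge [-40.3   5.6 122. ] shift mm [ -0.6  33.5 -14.2] turn deg [-0.31 -0.01  0.02] | pos [460.7 253.4 122. ] yaw 128.32 t 24.5 grip 11.6 F [-0.2 -2.9 -4.8]
Fg [-1.92501202 -2.1311413  -4.78392374]
```

Request:
arm_command --pt "0.005 0 0.011 -0.007 0 0 0" --pt "0.005 0 0.022 -0.012 0 0 0" --pt "0.005 0 0.0335 -0.015 0 0 0" --pt "0.005 0 0.045 -0.017 0 0 0" --pt "0.005 0 0.057 -0.017 0 0 0"

```text
time: 24.88
tool_pos: [506.3, 289.5, 140.5]
eef_rot: [-1.369, -2.826, 0.005]
ft_force: [-4.0, -2.8, 4.0]
gripper_width: 11.4
```

Request:
arm_command --pt "0.005 0 0.006 0 0 0 0" --pt "0.005 0 0.01 0.001 0 0 0" --pt "0.005 0 0.01 0.001 0 0 0" --pt "0.005 0 0.01 0.001 0 0 0"

```text
time: 25.22
tool_pos: [515.4, 296.7, 139.8]
eef_rot: [1.369, 2.826, 0.003]
ft_force: [-1.2, 0.6, 6.7]
gripper_width: 11.8
```

```bash
python3 -c "
from h import *
gt((27,5,138),90);F=state()['ft_force']; print('Fg',G.T@F)"
```

```text
gauge [ 29.5   5.7 139.8] shift mm [-0.7 -2.5  1.8] turn deg [0.13 0.02 0.02] | pos [515.4 296.7 139.8] yaw 128.32 t 25.2 grip 11.8 F [-1.2  0.6  6.7]
Fg [-0.61923286  1.21311461  6.71101759]
```

Request:
arm_command --pt "0.03 0 0 0 0 0 0" --pt "0.03 0 0 0 0 0 0" --pt "0.03 0 0 0 0 0 0" --pt "0.03 0 0 -0.02 0 0 0" --pt "0.03 0 0 -0.05 0 0 0"

```text
time: 25.63
tool_pos: [511.9, 295.0, 184.1]
eef_rot: [-1.367, -2.822, 0.009]
ft_force: [1.5, -0.0, 0.4]
gripper_width: 29.9
```

Request:
arm_command --pt "0.03 0 0 -0.03 0 0 0" --pt "0.03 -0.02 0.02 -0.05 0 0 0" --pt "0.03 -0.05 0.03 -0.05 0 0 0" --pt "0.03 -0.07 0.03 -0.05 0 0 0" --pt "0.03 -0.07 0.03 -0.05 0 0 0"

```text
time: 26.05
tool_pos: [583.8, 256.8, 237.4]
eef_rot: [1.374, 2.824, -0.001]
ft_force: [-0.1, -0.8, -0.5]
gripper_width: 29.7
```

```bash
python3 -c "
from h import *
gt((27,5,138),90)
c=snap('wrist','w6.png'); bars(c,54,46,62)
P=cloud(c);L=wg(P.reshape(-1,3)); 
for z in(120,130,140,150,160): 
    t=(abs(L[:,2]-z)<5)&(abs(L[:,1]-6)<9)&(abs(L[:,0])<60)
    if t.sum()>5: print(z,np.percentile(L[t],[5,50,95],axis=0).round(1).tolist())
bars(snap('top'),40,32,62)"
```

```text
gauge [ 58.4 -68.1 237.4] shift mm [ 73.1 -31.7  99.3] turn deg [ 0.02  0.09 -0.19] | pos [583.8 256.8 237.4] yaw 128.11 t 26.1 grip 29.7 F [-0.1 -0.8 -0.5]
obj [528.3 197.2] [ 44.8 157.5] ang 38.5 z 54.8 px [307. 144.] gauge [-22.  -80.4  54.8]
120 [[-17.6, 0.1, 117.4], [-3.0, 4.7, 123.7], [11.1, 10.7, 124.8]]
130 [[-17.9, 0.1, 125.1], [13.1, 1.7, 126.9], [23.3, 9.1, 134.0]]
140 [[13.1, -0.0, 135.6], [16.1, 0.6, 140.6], [24.0, 7.6, 144.8]]
150 [[13.5, -0.0, 145.9], [17.8, 0.4, 150.2], [24.0, 5.5, 154.7]]
160 [[14.0, 0.3, 156.6], [19.6, 4.3, 162.9], [25.7, 9.9, 164.6]]
obj [527.2 196.2] [ 49.4 157.1] ang 37.7 z 53.3 px [263. 210.] gauge [-23.6 -80.6  53.3]
```

View pics/w6.png

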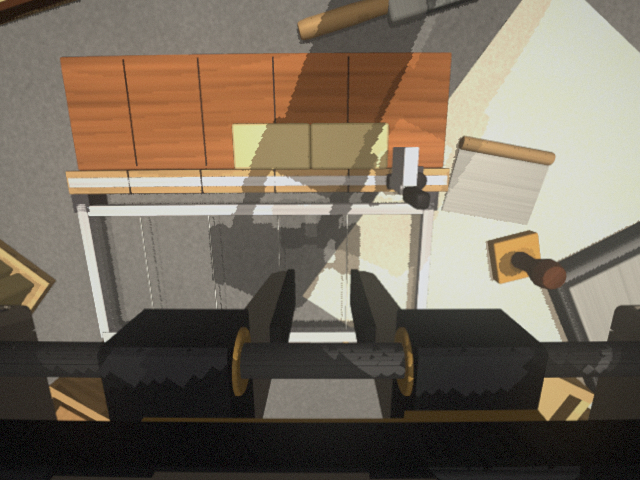

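The row is undisturbed: the joint is at (310,147) px and the bars are flush. The stop is upright at (405,175) px, about 1.6 rad. Handing in.

```bash
python3 -c "
from h import *
print(hand_in())"
```

```text
the job is handed in; nothing more can be done
None
```

The soap cutter is set up and the job is handed in at about 26 s; no verdict was reported. I swung the flip stop fully down and moved both rectangular bars from the tray to the bed. I pushed them against the stop and then the fence, and swung the stop up again by its tab.

What the last checks showed:
- **Row before raising the stop:** the bar middles were at (-22.5, -39.8) and (-22.0, -120.1) mm in the gauge frame. The targets were (-23, -40) and (-23, -120), and the bars were parallel to the fence within about 0.1°.
- **Row after raising the stop:** it was still tight, in one piece and centred at (-22.0, -80.4) mm in the wrist view. The top camera gave (-23.6, -80.6) mm and 0.6° off parallel, which I put down to its coarser resolution.
- **Stop:** it is upright at about 1.6 rad, estimated from the wrist camera's depth readings.
- **Rest of the scene:** I never touched the round soaps, the red look-alikes or anything else on the bench. I did not measure their positions again at the end.

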